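# Unload the drip rack: unhook the tube carriers and put everything away

## Robot

A 6-joint arm with a two-finger parallel gripper is mounted at the origin on the work surface. World frame = base frame: x ahead of the robot, y to its left, z up, the work surface at z = 0. Lengths are in mm, angles in rad, forces in N, time in s.
With the tool pointing down it reaches from about 400 to 925 mm from the base axis. Payload 12.5 kg.
Tool frame: the origin (TCP) lies at the very end of the fingers, on their centre line; the grasp point (between the pads) lies 19 mm behind it; z points along the fingers, y is the line along which they close (so a half turn about z gives the same grasp; the last joint's range is limited). The gripper opens to 95 mm and grips with 3 to 60 N. Pads are 20 mm wide; open, the fingers measure 119 mm over their backs; the gripper's body (75 mm by 180 mm) begins 59 mm behind the grasp point.
Start: joints at [-1.258, 0.491, 1.559, -0, 1.092, -0.106], TCP at [254.189, -570.994, 214.661] pointing down, gripper open.
Joint ranges: [-3.1, 3.1], [-0.84, 2.19], [0.05, 2.79], [-1.13, 4.28], [0.06, 2.93], [-2.69, 2.69]. Speed limits (rad/s): [2.22, 2.22, 2.79, 3.14, 3.14, 3.14].

## Interface

Orientations are given as [roll, pitch, yaw] about the fixed x, y, z axes, in that order (R = Rz(yaw) Ry(pitch) Rx(roll)).
In Python, from cell import env, read_camera, camera_info gives the robot as it stands (env), with the cameras as plain functions.
- The arm moves only by the shell command python3 steer.py 'ROWS'. ROWS is a JSON list of rows, 1 to 5 of them, each of 5 numbers: dx, dy, dz in shares of 800 mm (1.0 is 800 mm), then a turn about the tool's z in fractions of the full range, 1 being 4 rad, then the opening from 0.0 (shut) to 1.0 (fully open); each row is the pose to reach, as a shift and turn from the pose commanded when the command began, along the tool's axes at that moment; what a row does not reach only later rows make up. A row lasts 1/12 s, in which the tool goes at most 41.7 mm and 0.125 rad, less where a joint would pass 70% of its speed; a pose out of reach is approached as far as the arm can. The fingers move at their own pace and stop on an object; the grip force is fixed at half the most. Time passes only in rows, so rows that do not move let the fingers close. It prints the time, the measured TCP pose, the force, the opening and the grip force at its end. A shift or turn number past 1, either way, is cut back to 1. Input that does not fit is refused with a message, and nothing moves.
- env.state(): the state, without advancing time (a new reading comes with each control period).
- read_camera(name): name is "side" or "top"; returns (picture, depth): 384x512x3 uint8, red, green, blue; 384x512 float32, mm along the optical axis (not along the pixel's ray), 0 where there is no reading.
- camera_info(name): a dict with "vertical_fov" (degrees; the focal length in pixels is half the picture's height over the tangent of half this angle, whatever the lens; pixels are square), "cx", "cy" (the principal point, pixels), "dist_coeffs" ([k1, k2, p1, p2, k3] as OpenCV has them; the pictures are not rectified), "origin" and "attitude" of the camera in the world. Camera axes: x right, y down, z forward; pixel columns grow to the right and rows downward; lengths in mm; the calibration is good to about 2 mm. A picture is of the moment at which its call begins. camera_info takes no time and is no camera call.
- env.job_done(): hands the job in; it is judged then, once.
The state is a dict: "t": time; "joints": joint angles; "qvel": joint speeds; "tau": joint torques, N m; "eef_pos": TCP position; "tcp_rot": TCP orientation; "ft_force": force on the tool from outside, world axes, zero at the start; "moment": the same for the moment, N m; "opening": opening from 0.0 (shut) to 1.0 (fully open); "grip_force": force on a finger pad.
Only numpy, scipy, OpenCV 4.12 (cv2) and the standard library are available. Lean on these libraries where they do the work, as an engineer would, in place of code of your own. Each camera call takes 0.05 s, during which the arm holds its last target. There are 200 camera calls.

## Task

Dripping time is over. First turn the timer's knob all the way back to its zero stop; then take every hook rod off the drip rack, set down and unhook whatever tube carrier hangs on it, and stand the carriers upright in the compartments of the grey tray, one each, and the bare rods hook down in the deep white bin, one per compartment. The carriers hold samples, so never let one tip over, and leave the other things on the bench alone.

Things in the scene. Friction and masses are not known exactly. Their poses are not given: they have to be found in the camera images.
- rack: Fixed steel drip rack. Origin on the bench under the middle fork, +x to its back beam (x = 75, 340 long, top 166 mm). Forks at y = -100, 0, 100 mm: two level 8 mm prongs, centres 18 mm apart, tops 160 mm up, from x = 70 to x = -30 mm where they end in lips 7 mm higher. Raise a rod 12 to 15 mm, then draw it 60 mm or more along -x to be clear. Posts at y = +-160, x = 75 mm.
- dial (a joint): Angle of the timer's dial knob in rad: 0 is the hard zero stop, larger is wound up further (5.0 at most). It grows when the knob is turned clockwise seen from above, so it goes back to zero counter-clockwise. Friction about 0.04 N m; it stays where it is left.
- dial_grip (a point): Point on the vertical axis of the timer's knob at gripping height, 72 mm above the bench. The knob is a black bar 42 mm long, 14 mm thick and 32 mm high, its top 79 mm above the bench, on a 44 mm disc. This frame turns with the knob: its x is the bar's long direction, z up. The knob stands on a fixed white box 100 x 90 x 35 mm, centred under it.
- mat: Black rubber mat, fixed on the bench in front of the rack, 130 x 140 x 2 mm: a free place to set a carrier down while it is unhooked. Origin in the middle of its underside.
- tray: Loose grey tray, 226 (x) x 100 (y) x 30 mm high, walls and floor about 4 mm, three compartments in a row along its x, each 70 x 92 mm inside, centres at x = -74, 0, +74 mm. Origin in the centre of its underside. It takes one carrier per compartment, each with its long side along the tray's y.
- caddy: Loose white deep divided bin for the hook rods, 226 (x) x 88 (y) x 72 mm high, walls and floor about 4 mm, three compartments in a row along its x, each 70 x 80 mm inside, centres at x = -74, 0, +74 mm. Origin in the centre of its underside. A rod let go in it, hook down, leans against a wall.
- rod0: Lifting rod, 90 g, hung in a fork. Origin at the underside of its 30 mm round flange (4 mm thick), which rests on the prongs; z up. Above it a black grip bar 36 mm long (x), 12 mm thick (y), from 4 to 36 mm over the origin. Below it a 6 mm shank to a double hook like a small anchor: a crossbar along y. Lowest point 63 mm under the origin.
- rod0_hook (a point): Centre of the hook's crossbar of rod0, 60 mm below that rod's origin, same axes. The 6 mm crossbar lies along y, 41 mm from end to end; both ends turn up to 11 mm above its centre.
- carrier0: Tube carrier, 110 to 220 g, may be absent. Hangs at the start on rod0, its x along the rod's x, its underside 120 mm below the rod's origin. Aluminium block 66 (x) x 48 (y) x 30 mm with eight 5 mm caps on top; above it a frame, two 6 mm bars along x at y = +-10 mm, centres 66 mm up, and end plates at x = +-28.5 mm, 70 mm tall. Origin: centre of its underside.
- carrier0_slot (a point): Middle of the carrier's slot (14 mm in y, 52 mm in x) between its bars, 66 mm above its underside. Bars are 26 mm wide overall: pinch there from above to carry it. The hook hangs crosswise under the bars; it frees when, carrier standing, its crossbar is lowered to 17 to 29 mm below this point, turned a quarter turn (within 0.25 rad) and raised out.
- rod1: Lifting rod, 90 g, hung in a fork. Origin at the underside of its 30 mm round flange (4 mm thick), which rests on the prongs; z up. Above it a black grip bar 36 mm long (x), 12 mm thick (y), from 4 to 36 mm over the origin. Below it a 6 mm shank to a double hook like a small anchor: a crossbar along y. Lowest point 63 mm under the origin.
- rod1_hook (a point): Centre of the hook's crossbar of rod1, 60 mm below that rod's origin, same axes. The 6 mm crossbar lies along y, 41 mm from end to end; both ends turn up to 11 mm above its centre.
- carrier1: Tube carrier, 110 to 220 g, may be absent. Hangs at the start on rod1, its x along the rod's x, its underside 120 mm below the rod's origin. Aluminium block 66 (x) x 48 (y) x 30 mm with eight 5 mm caps on top; above it a frame, two 6 mm bars along x at y = +-10 mm, centres 66 mm up, and end plates at x = +-28.5 mm, 70 mm tall. Origin: centre of its underside.
- carrier1_slot (a point): Middle of the carrier's slot (14 mm in y, 52 mm in x) between its bars, 66 mm above its underside. Bars are 26 mm wide overall: pinch there from above to carry it. The hook hangs crosswise under the bars; it frees when, carrier standing, its crossbar is lowered to 17 to 29 mm below this point, turned a quarter turn (within 0.25 rad) and raised out.
- rod2: Lifting rod, 90 g, hung in a fork. Origin at the underside of its 30 mm round flange (4 mm thick), which rests on the prongs; z up. Above it a black grip bar 36 mm long (x), 12 mm thick (y), from 4 to 36 mm over the origin. Below it a 6 mm shank to a double hook like a small anchor: a crossbar along y. Lowest point 63 mm under the origin.
- rod2_hook (a point): Centre of the hook's crossbar of rod2, 60 mm below that rod's origin, same axes. The 6 mm crossbar lies along y, 41 mm from end to end; both ends turn up to 11 mm above its centre.
- carrier2: Tube carrier, 110 to 220 g, may be absent. Hangs at the start on rod2, its x along the rod's x, its underside 120 mm below the rod's origin. Aluminium block 66 (x) x 48 (y) x 30 mm with eight 5 mm caps on top; above it a frame, two 6 mm bars along x at y = +-10 mm, centres 66 mm up, and end plates at x = +-28.5 mm, 70 mm tall. Origin: centre of its underside.
- carrier2_slot (a point): Middle of the carrier's slot (14 mm in y, 52 mm in x) between its bars, 66 mm above its underside. Bars are 26 mm wide overall: pinch there from above to carry it. The hook hangs crosswise under the bars; it frees when, carrier standing, its crossbar is lowered to 17 to 29 mm below this point, turned a quarter turn (within 0.25 rad) and raised out.
- jar: Amber jar, 48 mm wide, 75 mm high. A bystander, to be left alone. Origin in the centre of its underside.
- wash_bottle: White wash bottle, 64 mm wide, 170 mm high. A bystander, to be left alone. Origin in the centre of its underside.
- beaker: Glass beaker, 72 mm wide, 90 mm high. A bystander, to be left alone. Origin in the centre of its underside.
- tube_rack: Green 96-place tube rack, 85 x 125 x 25 mm. A bystander, to be left alone. Origin in the centre of its underside.
- tip_box: Blue tip box, 85 x 120 x 50 mm. A bystander, to be left alone. Origin in the centre of its underside.
- vial: Small glass vial, 36 mm wide, 60 mm high. A bystander, to be left alone. Origin in the centre of its underside.

How it is judged (in metres and radians):
On the way, in this order (a step that is already met when the one before it is completed fails the run):
1. the timer's knob is back at its zero stop (value of joint dial below 0.08 rad), for 0.2 s.
2. the carriers stand in the tray and the rods in the bin (x of carrier0 in the frame of tray between -0.113 and 0.113 m and y of carrier0 in the frame of tray between -0.05 and 0.05 m and z of each of carrier0, carrier1, carrier2 in the frame of tray below 0.012 m and angle between each of carrier0, carrier1, carrier2's own z axis and vertical below 0.15 rad and x of carrier1 in the frame of tray between -0.113 and 0.113 m and y of carrier1 in the frame of tray between -0.05 and 0.05 m and x of carrier2 in the frame of tray between -0.113 and 0.113 m and y of carrier2 in the frame of tray between -0.05 and 0.05 m and ((x of rod0_hook in the frame of caddy between -0.111 and -0.037 m and y of rod0_hook in the frame of caddy between -0.044 and 0.044 m and z of rod0_hook in the frame of caddy between -0.005 and 0.03 m) or (x of rod1_hook in the frame of caddy between -0.111 and -0.037 m and y of rod1_hook in the frame of caddy between -0.044 and 0.044 m and z of rod1_hook in the frame of caddy between -0.005 and 0.03 m) or (x of rod2_hook in the frame of caddy between -0.111 and -0.037 m and y of rod2_hook in the frame of caddy between -0.044 and 0.044 m and z of rod2_hook in the frame of caddy between -0.005 and 0.03 m)) and ((x of rod0_hook in the frame of caddy between -0.037 and 0.037 m and y of rod0_hook in the frame of caddy between -0.044 and 0.044 m and z of rod0_hook in the frame of caddy between -0.005 and 0.03 m) or (x of rod1_hook in the frame of caddy between -0.037 and 0.037 m and y of rod1_hook in the frame of caddy between -0.044 and 0.044 m and z of rod1_hook in the frame of caddy between -0.005 and 0.03 m) or (x of rod2_hook in the frame of caddy between -0.037 and 0.037 m and y of rod2_hook in the frame of caddy between -0.044 and 0.044 m and z of rod2_hook in the frame of caddy between -0.005 and 0.03 m)) and ((x of rod0_hook in the frame of caddy between 0.037 and 0.111 m and y of rod0_hook in the frame of caddy between -0.044 and 0.044 m and z of rod0_hook in the frame of caddy between -0.005 and 0.03 m) or (x of rod1_hook in the frame of caddy between 0.037 and 0.111 m and y of rod1_hook in the frame of caddy between -0.044 and 0.044 m and z of rod1_hook in the frame of caddy between -0.005 and 0.03 m) or (x of rod2_hook in the frame of caddy between 0.037 and 0.111 m and y of rod2_hook in the frame of caddy between -0.044 and 0.044 m and z of rod2_hook in the frame of caddy between -0.005 and 0.03 m))), for 0.2 s.
At the end, for the whole second after the job is handed in: The dial is within 0.08 rad of its zero stop; every carrier stands upright (within 0.15 rad) on the floor of the tray in a compartment; each of the bin's three compartments holds one rod, hook down (crossbar under 30 mm above the bin's underside); tray and bin stand level and all is at rest (all of step 2 and value of joint dial below 0.08 rad and angle between each of tray, caddy's own z axis and vertical below 0.1 rad and linear speed of each of tray, caddy, rod0, rod1, rod2, carrier0, carrier1, carrier2 below 0.03 m/s); the robot touches nothing.
It fails at once if a carrier is tipped over (more than 0.9 rad) (angle between any of carrier0, carrier1, carrier2's own z axis and vertical above 0.9 rad).
It fails at once if a rod is taken away from the rack before the timer is at zero (value of joint dial above 0.15 rad and distance of any of rod0, rod1, rod2 from where it was at the start of the episode above 0.08 m).
It fails at once if a bystander is moved by more than 40 mm (distance of any of jar, wash_bottle, beaker, tube_rack, tip_box, vial from where it was at the start of the episode above 0.04 m).
Of carrier0, carrier1, carrier2 only 2 to 3 are there at a start; the rules pass over those that are not, and their reading is None.
At some moment in a run one of tray, caddy may be knocked a few centimetres aside while the robot is not near it.
It also fails if it takes over 210 s, if anything falls off the work surface, if the arm or the gripper's body presses on something with over 40 N, if the wrist force passes 120 N, or if a joint passes its speed limit or range.

## Working session

There is one attempt and no reset: what is moved stays moved. The work goes in short steps, Python scripts to look and compute and a shell command to move; the robot and the scene stay as the last step left them, time stands still between calls to the robot, and variables do not carry over. Pictures are saved under pics/ and viewed, at most 14 in all, crops included, and the job is handed in when it is done.

```bash
ls; mkdir -p pics
cat > h.py <<'E'
import numpy as np, cv2
from cell import env, read_camera, camera_info
from scipy.spatial.transform import Rotation as R
def grab(n):
    im,d=read_camera(n); return im,d
def cam(n):
    c=camera_info(n); f=192/np.tan(np.radians(c["vertical_fov"])/2)
    K=np.array([[f,0,c["cx"]],[0,f,c["cy"]],[0,0,1]]); 
    return K,np.array(c["dist_coeffs"],float),np.array(c["origin"],float),np.array(c["attitude"],float)
def rot(a): return R.from_euler("xyz",a).as_matrix() if np.size(a)==3 else np.reshape(a,(3,3))
def cloud(n,d):
    K,D,o,a=cam(n); h,w=d.shape
    uv=np.stack(np.meshgrid(np.arange(w),np.arange(h)),-1).reshape(-1,1,2).astype(float)
    p=cv2.undistortPoints(uv,K,D).reshape(h,w,2)
    P=np.dstack([p*d[...,None],d])@rot(a).T+o
    P[d<=0]=np.nan
    return P
def proj(n,X):
    K,D,o,a=cam(n); Rm=rot(a)
    return cv2.projectPoints((np.atleast_2d(X)-o)@Rm,np.zeros(3),np.zeros(3),K,D)[0].reshape(-1,2)
E
python3 - <<'E'
from h import *
for n in("top","side"):
    print(camera_info(n)); im,d=grab(n); cv2.imwrite(f"pics/{n}0.png",im[...,::-1]); np.savez(f"{n}0.npz",im=im,d=d)
print(env.state())
E
```

```text
cell.py
pics
steer.py
{'vertical_fov': 47.51413998050155, 'cx': 256.01834168012584, 'cy': 189.75553495757518, 'dist_coeffs': array([-0.02479499,  0.        ,  0.        ,  0.        ,  0.        ]), 'origin': array([ 434.06793019,  -12.57152484, 1195.64620868]), 'attitude': array([-2.99583815e+00, -1.21781949e-03, -1.56269072e+00])}
{'vertical_fov': 51.71718962985641, 'cx': 250.1914025520458, 'cy': 196.10906289947343, 'dist_coeffs': array([-0.06560788,  0.        ,  0.        ,  0.        ,  0.        ]), 'origin': array([ 424.07995924, -579.3103322 ,  795.38210796]), 'attitude': array([-2.40943803e+00, -8.32783952e-04, -2.96736752e-01])}
{'t': 0.1, 'joints': array([-1.25760459e+00,  4.91492861e-01,  1.55935996e+00,  3.89814773e-07,
        1.09172214e+00, -1.05614778e-01]), 'qvel': array([-0.00049202, -0.00063201, -0.00133572,  0.00026761, -0.00064523,
        0.00073926]), 'tau': array([ 4.94544336e-03, -6.13618469e+01, -2.58605844e+01,  6.94885617e-02,
        4.70420870e-02, -5.11933843e-05]), 'eef_pos': array([ 254.11737601, -570.78108709,  214.13401021]), 'tcp_rot': array([-3.14061586e+00, -1.03896716e-04,  4.18806285e-01]), 'ft_force': array([-0.04333414, -0.57413129, -0.08529058]), 'moment': array([-0.04406391, -0.01428573, -0.0280008 ]), 'grip_force': 0.0, 'opening': 0.9994590637868647}
```

View pics/top0.png

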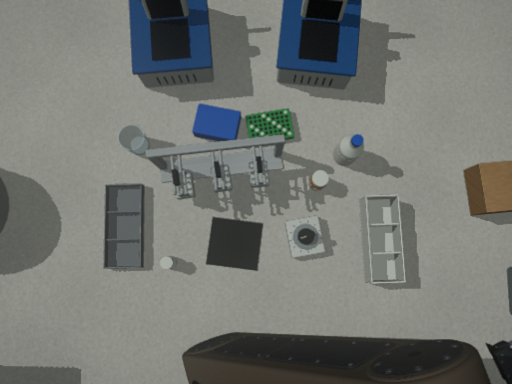

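View pics/side0.png

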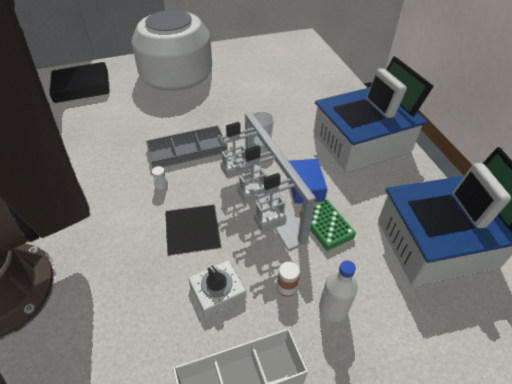

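The top view shows tray (125,226), mat (235,244), timer (305,237), bin (385,238), rods at (176,175), (218,172) and (260,165). The side view confirms the layout. Next I'll measure from depth.

```bash
cat > m.py <<'E'
from h import *
def rect(P,m,label):
    q=P[m][:, :2].astype(np.float32); (c,s,a)=cv2.minAreaRect(q); print(label,len(q),np.round(c,1),np.round(s,1),"ang",round(a,1),"rad",round(np.radians(a),3),"z",np.round(np.nanpercentile(P[m][:,2],[5,50,95]),1))
E
python3 - <<'E'
from m import *
D={n:np.load(f"{n}0.npz") for n in("top","side")}
P={n:cloud(n,D[n]["d"]) for n in D}
T=P["top"]; S=P["side"]
for n in P:
  p=P[n]; b=p[(abs(p[...,2])<12)&(p[...,0]>250)&(p[...,0]<700)&(abs(p[...,1])<450)]; print(n,"bench z",np.median(b[:,2]))
def box(r0,r1,c0,c1,lo,hi):
  m=np.zeros(T.shape[:2],bool); m[r0:r1,c0:c1]=1; return m&(T[...,2]>lo)&(T[...,2]<hi)
rect(T,box(180,275,100,150,22,40),"tray rim")
rect(T,box(190,290,358,410,60,85),"caddy rim")
im=D["top"]["im"].astype(int)
m=np.zeros(T.shape[:2],bool); m[212:275,200:268]=1
rect(T,m&(im.max(2)<60),"mat")
rect(T,box(212,262,280,328,25,45),"timer box")
rect(T,box(212,262,280,328,68,90),"knob")
rect(T,box(130,170,143,290,155,180),"beam")
for c in(176,218,260): rect(T,box(150,200,c-20,c+20,178,215),"rod")
# side
def near(p,c,r,lo,hi): return (np.hypot(p[...,0]-c[0],p[...,1]-c[1])<r)&(p[...,2]>lo)&(p[...,2]<hi)
kc=T[box(212,262,280,328,25,45)][:,:2].mean(0); print(kc)
rect(S,near(S,kc,40,68,90),"knob side")
for c in(176,218,260):
  q=T[box(150,200,c-20,c+20,178,215)]; rect(S,near(S,q[:,:2].mean(0),35,178,215),"rod side")
a=cv2.resize(D["top"]["im"][130:205,140:295],None,fx=5,fy=5,interpolation=cv2.INTER_CUBIC)
b=cv2.resize(D["side"]["im"][105:245,205:320],None,fx=5,fy=5,interpolation=cv2.INTER_CUBIC)[:600]
cv2.imwrite("pics/c1.png",a[...,::-1]);cv2.imwrite("pics/c2.png",b[...,::-1])
E
```

```text
top bench z -0.5878842717133921
side bench z -0.14129187011815247
tray rim 577 [507.5 344.2] [227.  102.3] ang 2.1 rad 0.037 z [23.  27.9 32. ]
caddy rim 614 [ 477. -345.] [226.9  90.7] ang 2.6 rad 0.045 z [60.9 68.7 73.2]
mat 2305 [462.8  45.5] [134.9 126.4] ang 83.0 rad 1.448 z [-2.8  1.   4.8]
timer box 1036 [ 482.1 -142.3] [100.2  89.8] ang 10.6 rad 0.184 z [29.8 34.7 42.2]
knob 91 [ 481.5 -142. ] [13.7 41.5] ang 18.7 rad 0.326 z [73.5 77.8 80.4]
beam 1551 [664.2  83.4] [ 82.2 339.3] ang 6.8 rad 0.119 z [156.8 164.1 167.8]
rod 96 [611.5 177.2] [35.4 12.5] ang 9.0 rad 0.156 z [183.8 194.7 198. ]
rod 85 [631.7  78.9] [36.1 12. ] ang 10.2 rad 0.178 z [187.6 194.2 196.7]
rod 83 [644.3 -20.3] [35.4 11.8] ang 0.7 rad 0.011 z [186.6 194.4 197.3]
[ 480.78336482 -142.15507723]
knob side 145 [ 480.9 -147.1] [14.5 41.9] ang 20.5 rad 0.357 z [70.1 78.1 80.4]
rod side 122 [610.9 173.3] [36.4 14.1] ang 11.2 rad 0.196 z [179.7 190.5 195.5]
rod side 132 [630.9  75.5] [35.6 12.6] ang 9.1 rad 0.158 z [179.8 190.6 195.8]
rod side 150 [643.6 -23.5] [35.9 14.4] ang 9.6 rad 0.168 z [179.5 192.1 195.6]
```

View pics/c1.png

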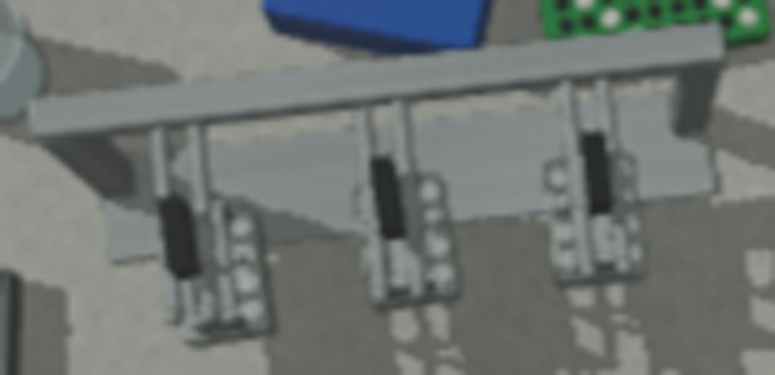

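View pics/c2.png

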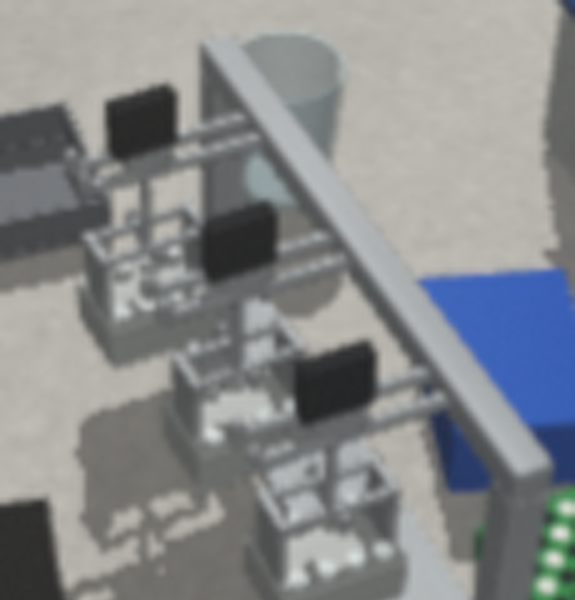

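All three rods carry carriers (three blocks with caps visible). I'll compare both views more carefully to settle the calibration offset between them.

Run:
```python
from m import *
D={n:np.load(f"{n}0.npz") for n in("top","side")}
for n in D:
  p=cloud(n,D[n]["d"]); im=D[n]["im"].astype(int); x,y,z=p[...,0],p[...,1],p[...,2]
  def near(c,r,lo,hi): return (np.hypot(x-c[0],y-c[1])<r)&(z>lo)&(z<hi)
  print(n)
  dark=im.max(2)<60
  rect(p,near((463,45),100,-4,7)&dark,"mat")
  rect(p,near((481,-144),60,30,40),"timer top")
  rect(p,near((481,-144),32,75,90),"knob")
  for c in((611,175),(631,77),(644,-22)):
    rect(p,near(c,30,188,205)&dark,"rod");
  rect(p,(z>160)&(z<180)&(np.abs(x-700)<40)&(np.abs(y-80)<200)&(im.max(2)>60),"beam")
  rect(p,(z>24)&(z<40)&(np.abs(x-507)<125)&(np.abs(y-344)<65),"tray")
  rect(p,(z>65)&(z<85)&(np.abs(x-477)<125)&(np.abs(y+345)<65),"caddy")
```

```text
top
mat 2256 [462.7  45.2] [135.6 126.4] ang 83.0 rad 1.449 z [-2.6  1.1  4.7]
timer top 817 [ 481.7 -142.3] [98.7 88.7] ang 10.9 rad 0.189 z [30.9 34.5 39.2]
knob 76 [ 481.9 -142. ] [12.8 41.3] ang 18.7 rad 0.327 z [75.8 78.1 80.7]
rod 76 [611.4 176.4] [34.9 11. ] ang 10.4 rad 0.182 z [189.4 195.  198.2]
rod 62 [630.8  78.6] [32.2 10.3] ang 10.3 rad 0.179 z [192.7 194.6 196.7]
rod 58 [643.2 -19.1] [31.6  9.4] ang 0.5 rad 0.009 z [192.1 194.5 197.4]
beam 1166 [676.2  84.8] [ 57.3 339.3] ang 7.0 rad 0.122 z [161.1 164.7 168.1]
tray 516 [507.5 344.2] [227.  102.3] ang 2.1 rad 0.037 z [24.5 28.3 32.1]
caddy 459 [ 477. -345.] [226.9  90.7] ang 2.6 rad 0.045 z [65.9 69.6 73.4]
side
mat 2087 [460.6  41.1] [137.9 124.8] ang 83.4 rad 1.455 z [-1.4  1.1  3.8]
timer top 1046 [ 480.9 -147.7] [100.8  91. ] ang 10.6 rad 0.186 z [32.2 35.  39.1]
knob 117 [ 480.8 -146.6] [14.2 41. ] ang 19.1 rad 0.334 z [75.9 78.4 80.6]
rod 52 [609.5 171.9] [32.4 10.2] ang 4.8 rad 0.084 z [189.1 193.8 195.7]
rod 68 [629.6  74.9] [32.7 12.4] ang 10.8 rad 0.189 z [188.7 194.  195.9]
rod 81 [642.3 -24.4] [32.2 11.9] ang 4.7 rad 0.082 z [188.5 193.6 196. ]
beam 875 [677.2  82. ] [ 54.9 342.7] ang 6.5 rad 0.113 z [161.4 164.4 166.3]
tray 382 [506.  339.5] [227.8 107.3] ang 2.7 rad 0.046 z [24.2 27.1 30.4]
caddy 656 [ 475.9 -348.5] [226.3  89.2] ang 2.1 rad 0.037 z [66.  70.9 73.4]
```

```bash
cat > to.py <<'E'
# usage: to.py x y z yaw [x y z yaw ...]: shift/turn in the tool axes, step by step (turn applied with each step)
import sys; from h import *
s=env.state(); p=np.array(s["eef_pos"]); Rm=rot(s["tcp_rot"]); w=s["tcp_rot"][2]
print("t",round(s["t"],2),"pos",np.round(p,1),"rot",np.round(s["tcp_rot"],3),"F",np.round(s["ft_force"],1),"Mz",round(s["moment"][2],3),"op",round(s["opening"],3),"g",round(s["grip_force"],1),"j",np.round(s["joints"],2))
a=np.array(sys.argv[1:],float).reshape(-1,4)
for x,y,z,yaw in a:
    d=Rm.T@(np.array([x,y,z])-p); t=-(yaw-w); print(np.round(d,1),"turn",round((t+np.pi)%(2*np.pi)-np.pi,3))
    p=np.array([x,y,z]); w=yaw; Rm=R.from_euler("xyz",[np.pi,0,yaw]).as_matrix()
E
python3 to.py 481.4 -144.5 160 0.419  481.4 -144.5 160 -1.24
```

```text
t 0.1 pos [ 254.1 -570.8  214.1] rot [-3.141 -0.     0.419] F [-0.  -0.6 -0.1] Mz -0.028 op 0.999 g 0.0 j [-1.26  0.49  1.56  0.    1.09 -0.11]
[ 381.  -297.    54.5] turn -0.0
[0. 0. 0.] turn 1.659
```

The rows are not in the units I measure in: shifts go in shares of 800 mm and turns go in shares of 4 rad. I convert before sending: 159 mm is 0.1988, 127 mm is 0.1588.

```bash
python3 steer.py '[[0.0388, -0.03, 0.005, 0, 0.5], [0.0788, -0.0613, 0.0113, 0, 0.5], [0.1188, -0.0925, 0.0175, 0, 0.5], [0.1588, -0.1238, 0.0225, 0, 0.5], [0.1988, -0.155, 0.0288, 0, 0.5]]'
python3 steer.py '[[0.0388, -0.03, 0.005, 0, 0.5], [0.0788, -0.0613, 0.0113, 0, 0.5], [0.1188, -0.0925, 0.0175, 0, 0.5], [0.1588, -0.1238, 0.0225, 0, 0.5], [0.1988, -0.155, 0.0288, 0, 0.5]]'
python3 steer.py '[[0.0388, -0.03, 0.005, 0, 0.5], [0.0788, -0.0613, 0.01, 0, 0.5], [0.0788, -0.0613, 0.0106, 0, 0.5], [0.0788, -0.0613, 0.0106, 0, 0.5]]'
python3 steer.py '[[0, 0, 0, 0.03, 0.5], [0, 0, 0, 0.06, 0.5], [0, 0, 0, 0.09, 0.5], [0, 0, 0, 0.12, 0.5], [0, 0, 0, 0.15, 0.5]]'
python3 steer.py '[[0, 0, 0, 0.03, 0.5], [0, 0, 0, 0.06, 0.5], [0, 0, 0, 0.09, 0.5], [0, 0, 0, 0.12, 0.5], [0, 0, 0, 0.15, 0.5]]'
python3 steer.py '[[0, 0, 0, 0.03, 0.5], [0, 0, 0, 0.06, 0.5], [0, 0, 0, 0.09, 0.5], [0, 0, 0, 0.115, 0.5], [0, 0, 0, 0.115, 0.5]]'
python3 to.py 481.4 -144.5 100 -1.24 481.4 -144.5 53 -1.24
```

```text
t: 0.52
eef_pos: [349.4, -391.3, 191.3]
tcp_rot: [-3.141, 0.0, 0.418]
ft_force: [-0.2, 0.2, 0.0]
opening: 0.706
grip_force: 0.0
t: 0.93
eef_pos: [444.4, -213.2, 168.5]
tcp_rot: [3.142, 0.0, 0.419]
ft_force: [0.1, -1.0, 0.5]
opening: 0.503
grip_force: 0.0
t: 1.27
eef_pos: [481.9, -142.9, 159.7]
tcp_rot: [-3.141, 0.001, 0.423]
ft_force: [0.5, -0.2, 0.1]
opening: 0.503
grip_force: 0.0
t: 1.68
eef_pos: [480.9, -146.0, 160.2]
tcp_rot: [3.141, 0.0, -0.189]
ft_force: [0.1, 0.1, 0.1]
opening: 0.499
grip_force: 0.0
t: 2.1
eef_pos: [480.9, -146.1, 160.1]
tcp_rot: [3.141, 0.0, -0.789]
ft_force: [-0.8, 0.8, 0.1]
opening: 0.501
grip_force: 0.0
t: 2.52
eef_pos: [481.0, -146.0, 160.2]
tcp_rot: [3.141, -0.0, -1.247]
ft_force: [0.1, 0.8, -0.5]
opening: 0.498
grip_force: 0.0
t 2.52 pos [ 481.  -146.   160.2] rot [ 3.141 -0.    -1.247] F [ 0.1  0.8 -0.5] Mz -0.034 op 0.498 g 0.0 j [-0.43  0.39  1.92 -0.    0.84  2.39]
[-1.3 -0.9 60.2] turn -0.007
[ 0. -0. 47.] turn 0.0
```

To row units: 60 mm is 0.075, 40 mm is 0.05.

```bash
python3 steer.py '[[-0.0013, -0.0013, 0.025, 0, 0.5], [-0.0013, -0.0013, 0.05, 0, 0.5], [-0.0013, -0.0013, 0.075, 0, 0.5], [-0.0013, -0.0013, 0.075, 0, 0.5]]'
python3 - <<'E'
from h import *
im,d=grab("side"); P=cloud("side",d); p=env.state()["eef_pos"]
m=(np.hypot(P[...,0]-p[0],P[...,1]-p[1])<60)&(P[...,2]>p[2]-12)&(P[...,2]<p[2]+25)
q=P[m]; yaw=env.state()["tcp_rot"][2]; tx=np.array([np.cos(yaw),np.sin(yaw)]); ty=np.array([np.sin(yaw),-np.cos(yaw)])
e=q[:,:2]-p[:2]; a=e@tx; b=e@ty; print(p,len(q))
for s in(b>0,b<0): print("x",np.percentile(a[s],[2,50,98]).round(1),"y",np.percentile(b[s],[2,50,98]).round(1),"z",np.percentile(q[s,2],[1,5,50]).round(1))
u=proj("side",[p,[481.4,-144.5,79]]); print(u)
u=u.astype(int)[0]; cv2.imwrite("pics/g1.png",cv2.resize(im[u[1]-50:u[1]+50,u[0]-60:u[0]+60],None,fx=5,fy=5)[...,::-1])
E
```

```text
t: 2.85
eef_pos: [480.4, -143.8, 97.5]
tcp_rot: [3.138, 0.003, -1.239]
ft_force: [-0.3, 0.4, -0.8]
opening: 0.502
grip_force: 0.0
[ 481.10887259 -143.93633238   99.06587262] 81
x [-8.1 11.2 12.3] y [24.7 29.4 32.9] z [ 98.6  99.9 112.7]
x [-9.8  6.8 12.6] y [-29.5 -23.2 -22. ] z [ 97.7  99.  111.4]
[[214.29411004 266.27893118]
 [215.14834997 271.61816443]]
```

View pics/g1.png

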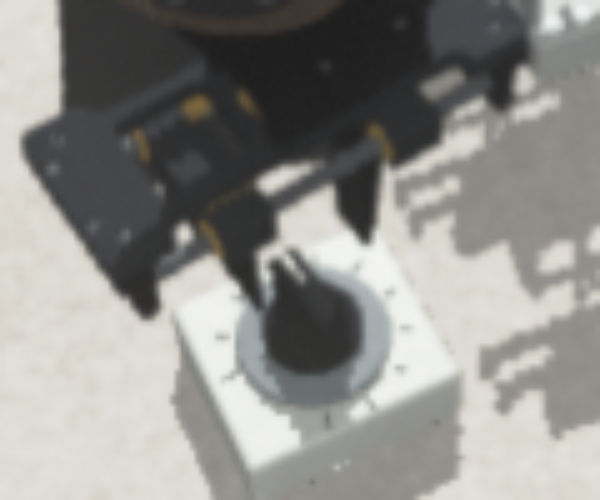

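The picture shows open fingers centred over the knob (around 290,290 in the crop). The fingertip reading also confirms that averaging the two cameras is right. Next I descend and grip.

To row units: 46 mm is 0.0575, 30 mm is 0.0375.

```bash
python3 steer.py '[[0, 0, 0.0188, 0, 0.5], [0, 0, 0.0375, 0, 0.5], [0, 0, 0.0575, 0, 0.5], [0, 0, 0.0575, 0, 0.5], [0, 0, 0.0575, 0, 0.0]]'
python3 steer.py '[[0, 0, 0, 0, 0], [0, 0, 0, 0, 0], [0, 0, 0, 0, 0], [0, 0, 0, 0, 0]]'
python3 to.py
python3 steer.py '[[0, 0, 0, -0.025, 0], [0, 0, 0, -0.05, 0], [0, 0, 0, -0.075, 0], [0, 0, 0, -0.1, 0], [0, 0, 0, -0.125, 0]]'
python3 to.py
```

```text
t: 3.32
eef_pos: [482.2, -143.9, 54.9]
tcp_rot: [3.141, -0.0, -1.24]
ft_force: [-0.2, -0.4, 0.3]
opening: 0.467
grip_force: 0.0
t: 3.65
eef_pos: [482.3, -143.6, 54.8]
tcp_rot: [-3.141, -0.001, -1.241]
ft_force: [0.2, -0.1, -0.2]
opening: 0.204
grip_force: 0.0
t 3.65 pos [ 482.3 -143.6   54.8] rot [-3.141e+00 -1.000e-03 -1.241e+00] F [ 0.2 -0.1 -0.2] Mz -0.008 op 0.204 g 0.0 j [-0.42  0.56  2.01 -0.    0.58  2.39]
t: 4.07
eef_pos: [480.1, -144.3, 54.7]
tcp_rot: [3.139, 0.002, -0.735]
ft_force: [-16.3, -15.0, 12.0]
opening: 0.148
grip_force: 29.9
t 4.07 pos [ 480.1 -144.3   54.7] rot [ 3.139e+00  2.000e-03 -7.350e-01] F [-16.3 -15.   12. ] Mz -0.082 op 0.148 g 29.9 j [-0.42  0.56  2.01 -0.    0.58  1.89]
```

To row units: -0.4 rad is -0.1.

```bash
python3 steer.py '[[0, 0, 0, 0, 0], [0, 0, 0, 0, 0], [0, 0, 0, 0, 0]]'; python3 to.py
python3 steer.py '[[0, 0, 0, -0.025, 0], [0, 0, 0, -0.05, 0], [0, 0, 0, -0.075, 0], [0, 0, 0, -0.1, 0]]'
python3 to.py
```

```text
t: 4.32
eef_pos: [480.1, -144.3, 54.7]
tcp_rot: [3.139, 0.002, -0.74]
ft_force: [-15.7, -13.5, 10.7]
opening: 0.143
grip_force: 30.0
t 4.32 pos [ 480.1 -144.3   54.7] rot [ 3.139e+00  2.000e-03 -7.400e-01] F [-15.7 -13.5  10.7] Mz 0.048 op 0.143 g 30.0 j [-0.42  0.56  2.01 -0.    0.58  1.89]
t: 4.65
eef_pos: [479.9, -144.9, 54.7]
tcp_rot: [3.139, 0.003, -0.335]
ft_force: [-18.3, -21.8, 10.8]
opening: 0.143
grip_force: 30.0
t 4.65 pos [ 479.9 -144.9   54.7] rot [ 3.139e+00  3.000e-03 -3.350e-01] F [-18.3 -21.8  10.8] Mz -0.1 op 0.143 g 30.0 j [-0.42  0.56  2.01 -0.01  0.58  1.49]
```

To row units: 2.5 mm is 0.0031, -1.5 mm is -0.0019.

```bash
python3 steer.py '[[-0.0013, 0.0019, 0, 0, 0], [-0.0019, 0.0031, 0, 0, 0], [-0.0019, 0.0031, 0, 0, 0]]'
python3 steer.py '[[0, 0, 0, -0.025, 0], [0, 0, 0, -0.05, 0], [0, 0, 0, -0.075, 0], [0, 0, 0, -0.1, 0]]'
python3 to.py
python3 steer.py '[[0, 0, 0, -0.025, 0], [0, 0, 0, -0.05, 0], [0, 0, 0, -0.075, 0], [0, 0, 0, -0.1, 0]]'
python3 to.py
```

```text
t: 4.9
eef_pos: [479.6, -145.2, 54.7]
tcp_rot: [-3.141, -0.0, -0.341]
ft_force: [-2.6, 0.2, 5.0]
opening: 0.146
grip_force: 30.0
t: 5.23
eef_pos: [479.6, -145.8, 54.7]
tcp_rot: [3.141, 0.0, 0.064]
ft_force: [-5.6, -7.1, 5.6]
opening: 0.146
grip_force: 30.0
t 5.23 pos [ 479.6 -145.8   54.7] rot [3.141 0.    0.064] F [-5.6 -7.1  5.6] Mz -0.064 op 0.146 g 30.0 j [-0.43  0.56  2.01 -0.    0.57  1.08]
t: 5.57
eef_pos: [479.7, -145.9, 54.6]
tcp_rot: [3.141, -0.0, 0.462]
ft_force: [-5.9, -9.4, 5.5]
opening: 0.193
grip_force: 38.9
t 5.57 pos [ 479.7 -145.9   54.6] rot [ 3.141 -0.     0.462] F [-5.9 -9.4  5.5] Mz -1.278 op 0.193 g 38.9 j [-0.43  0.56  2.01 -0.    0.57  0.68]
```

Mz jumped to −1.28 N m at about 1.4 rad of turn, so the knob is at its stop. Its bar is then along the box's x axis, which fits. I'll release, rise and check.

To row units: -160 mm is -0.2, -120 mm is -0.15.

```bash
python3 steer.py '[[0, 0, 0, 0, 0.5], [0, 0, 0, 0, 0.5], [0, 0, 0, 0, 0.5], [0, 0, 0, 0, 0.5], [0, 0, 0, 0, 0.5]]'
python3 steer.py '[[0, 0, -0.0375, 0, 0.5], [0, 0, -0.075, 0, 0.5], [0, 0, -0.1125, 0, 0.5], [0, 0, -0.15, 0, 0.5], [0, 0, -0.2, 0, 0.5]]'
python3 to.py 520 -40 215 0.12
python3 - <<'E'
from m import *
im,d=grab("side"); p=cloud("side",d); m=(np.hypot(p[...,0]-481,p[...,1]+146)<30)&(p[...,2]>75)&(p[...,2]<90); rect(p,m,"knob")
for c in((611,175),(631,77),(644,-22)):
  mm=(np.hypot(p[...,0]-c[0],p[...,1]-c[1])<30)&(p[...,2]>188)&(p[...,2]<205)&(im.max(2)<60); rect(p,mm,"rod")
E
```

```text
t: 5.98
eef_pos: [479.9, -145.2, 54.2]
tcp_rot: [3.141, -0.0, 0.459]
ft_force: [0.0, 0.2, -0.6]
opening: 0.475
grip_force: 0.0
t: 6.4
eef_pos: [479.0, -144.8, 214.5]
tcp_rot: [-3.14, 0.002, 0.459]
ft_force: [1.0, -0.5, -0.4]
opening: 0.496
grip_force: 0.0
t 6.4 pos [ 479.  -144.8  214.5] rot [-3.14e+00  2.00e-03  4.59e-01] F [ 1.  -0.5 -0.4] Mz -0.038 op 0.496 g 0.0 j [-0.43  0.32  1.86 -0.    0.97  0.69]
[ 83.2 -75.9  -0.5] turn 0.339
knob 127 [ 480.8 -147.3] [41.1 14.8] ang 7.6 rad 0.132 z [75.9 78.7 81.4]
rod 44 [609.3 170.7] [30.7  7.5] ang 11.1 rad 0.194 z [188.3 193.5 195.9]
rod 47 [630.   71.4] [31.5  6.9] ang 6.2 rad 0.108 z [188.3 192.8 194.8]
rod 53 [640.7 -27.4] [ 9.1 31. ] ang 85.7 rad 1.496 z [188.2 192.7 195.6]
```

To row units: 83 mm is 0.1038, -76 mm is -0.095, 0.335 rad is 0.0838.

```bash
python3 steer.py '[[0.0375, -0.025, 0, 0.025, 0.5], [0.075, -0.05, 0, 0.05, 0.5], [0.1038, -0.075, 0, 0.075, 0.5], [0.1038, -0.095, 0, 0.0825, 0.5], [0.1038, -0.095, 0, 0.0838, 0.5]]'
python3 - <<'E'
from m import *
for n in("side","top"):
  im,d=grab(n); p=cloud(n,d); z=p[...,2]
  for c,r,lo,hi in(((481,-144),30,75,90),((481,-144),60,30,40),((611,175),30,188,205),((631,77),30,188,205),((644,-22),30,188,205)):
    m=(np.hypot(p[...,0]-c[0],p[...,1]-c[1])<r)&(z>lo)&(z<hi)
    if lo>60: m&=im.max(2)<70
    q=p[m][:,:2]
    if len(q)<20: continue
    u,s,v=np.linalg.svd(q-q.mean(0)); rect(p,m,n); print("  pca",np.arctan(v[0,1]/v[0,0]).round(3))
E
python3 to.py 642.9 -21.9 215 0.13 642.9 -21.9 169 0.13
```

```text
t: 6.87
eef_pos: [520.0, -37.8, 213.8]
tcp_rot: [-3.141, 0.001, 0.125]
ft_force: [0.0, 1.0, -0.2]
opening: 0.497
grip_force: 0.0
side 71 [ 479.7 -149.1] [38.3 11.3] ang 7.7 rad 0.134 z [75.6 78.8 81.2]
  pca 0.228
side 1041 [ 481.  -147.3] [101.   90.6] ang 10.6 rad 0.185 z [32.3 34.9 39.1]
  pca 0.076
side 55 [609.4 172.1] [31.9 11.4] ang 5.0 rad 0.087 z [189.  193.7 196.6]
  pca 0.15
side 75 [629.5  74.9] [32.6 13.2] ang 12.8 rad 0.223 z [188.7 193.9 196. ]
  pca 0.166
side 85 [642.1 -24.5] [32.  11.7] ang 6.2 rad 0.108 z [188.4 194.  196.3]
  pca 0.049
top 338 [ 475.6 -158.1] [89.2 85.2] ang 30.8 rad 0.538 z [31.1 34.6 39. ]
  pca -0.063
top 77 [611.4 176.2] [34. 11.] ang 9.8 rad 0.17 z [189.7 195.  197.5]
  pca 0.177
top 63 [630.5  78.5] [32.3 10.4] ang 9.8 rad 0.171 z [192.4 195.  198.6]
  pca 0.19
top 60 [643.  -19.3] [32.5  9.8] ang 7.1 rad 0.124 z [191.9 194.4 197.4]
  pca 0.133
t 6.97 pos [520.5 -40.2 214. ] rot [3.141 0.    0.126] F [ 0.4 -1.  -0.2] Mz 0.031 op 0.501 g 0.0 j [-0.2   0.35  1.81 -0.    0.99  1.24]
[123.7  -2.8  -1. ] turn -0.004
[ 0. -0. 46.] turn 0.0
```

To row units: 124 mm is 0.155, 100 mm is 0.125.

```bash
python3 steer.py '[[0.0438, -0.0013, 0, 0, 0.45], [0.0875, -0.0025, 0, 0, 0.45], [0.125, -0.0038, 0, 0, 0.45], [0.155, -0.0038, 0, 0, 0.45], [0.155, -0.0038, 0, 0, 0.45]]'
python3 steer.py '[[0, 0, 0.0188, 0, 0.45], [0, 0, 0.0375, 0, 0.45], [0, 0, 0.0563, 0, 0.45], [0, 0, 0.0563, 0, 0.45]]'
python3 to.py 642.9 -21.9 169 0.13
python3 - <<'E'
from m import *
im,d=grab("side"); u=proj("side",env.state()["eef_pos"]).astype(int)[0]
cv2.imwrite("pics/g2.png",cv2.resize(im[u[1]-50:u[1]+50,u[0]-60:u[0]+60],None,fx=5,fy=5)[...,::-1])
k=proj("side",[481,-145,75]).astype(int)[0]
cv2.imwrite("pics/k2.png",cv2.resize(im[k[1]-25:k[1]+25,k[0]-30:k[0]+30],None,fx=8,fy=8,interpolation=cv2.INTER_CUBIC)[...,::-1])
E
```

```text
t: 7.38
eef_pos: [646.6, -23.2, 213.2]
tcp_rot: [3.141, -0.001, 0.124]
ft_force: [0.2, 0.3, -0.0]
opening: 0.45
grip_force: 0.0
t: 7.72
eef_pos: [641.7, -23.3, 166.3]
tcp_rot: [-3.141, 0.004, 0.123]
ft_force: [0.3, 0.1, -0.4]
opening: 0.448
grip_force: 0.0
t 7.72 pos [641.7 -23.3 166.3] rot [-3.141  0.004  0.123] F [ 0.3  0.1 -0.4] Mz 0.001 op 0.448 g 0.0 j [-0.14  0.56  1.56 -0.    1.02  1.31]
[ 1.4 -1.2 -2.7] turn -0.007
```

View pics/g2.png

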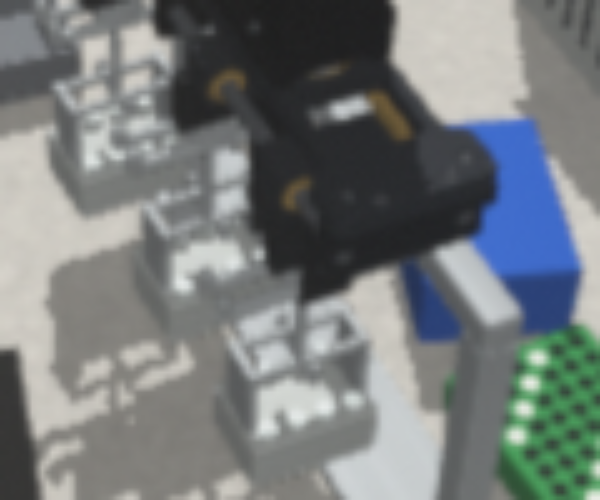

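View pics/k2.png

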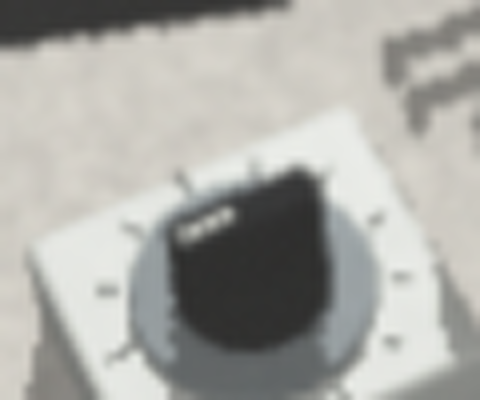

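Gripper straddles rod2 (g2 at 300,270), and the knob bar is parallel to the box edge (k2), so the dial is at zero. Closing on rod2 and lifting it.

To row units: -1 mm is -0.0013.

```bash
python3 steer.py '[[0, 0, -0.0013, 0, 0], [0, 0, -0.0013, 0, 0], [0, 0, -0.0013, 0, 0], [0, 0, -0.0013, 0, 0], [0, 0, -0.0013, 0, 0]]'
python3 steer.py '[[0, 0, 0, 0, 0], [0, 0, 0, 0, 0], [0, 0, 0, 0, 0]]'
python3 steer.py '[[0, 0, -0.0038, 0, 0], [0, 0, -0.0088, 0, 0], [0, 0, -0.0138, 0, 0], [0, 0, -0.0175, 0, 0], [0, 0, -0.0175, 0, 0]]'
python3 to.py 560 -33 182 0.123
```

```text
t: 8.18
eef_pos: [643.4, -22.2, 170.7]
tcp_rot: [3.141, -0.001, 0.124]
ft_force: [-0.8, -0.3, -0.8]
opening: 0.156
grip_force: 0.0
t: 8.43
eef_pos: [643.4, -22.1, 170.5]
tcp_rot: [3.141, -0.0, 0.124]
ft_force: [-1.0, 0.2, 3.3]
opening: 0.126
grip_force: 30.0
t: 8.85
eef_pos: [643.5, -22.1, 184.8]
tcp_rot: [3.141, -0.001, 0.124]
ft_force: [0.7, 0.1, -2.4]
opening: 0.127
grip_force: 30.0
t 8.85 pos [643.5 -22.1 184.8] rot [ 3.141e+00 -1.000e-03  1.240e-01] F [ 0.7  0.1 -2.4] Mz 0.051 op 0.127 g 30.0 j [-0.14  0.55  1.54 -0.    1.05  1.31]
[-84.2   0.5   2.7] turn 0.001
```

The rows are not in the units I measure in: shifts go in shares of 800 mm and turns go in shares of 4 rad. I convert before sending: -85 mm is -0.1063, -65 mm is -0.0813.

```bash
python3 steer.py '[[-0.0125, 0, 0, 0, 0], [-0.0313, 0, 0, 0, 0], [-0.0563, 0, 0, 0, 0], [-0.0813, 0, 0, 0, 0], [-0.1063, 0, 0, 0, 0]]'
python3 steer.py '[[-0.025, 0, -0.0063, 0, 0], [-0.0438, 0, -0.015, 0, 0], [-0.0563, 0, -0.025, 0, 0], [-0.0625, 0, -0.0313, 0, 0], [-0.0625, 0, -0.0313, 0, 0]]'
python3 to.py 505 150 210 0.123 505 150 210 1.612
python3 - <<'E'
from m import *
im,d=grab("side"); u=proj("side",env.state()["eef_pos"]-np.array([0,0,60])).astype(int)[0]
cv2.imwrite("pics/g3.png",cv2.resize(im[u[1]-70:u[1]+70,u[0]-80:u[0]+80],None,fx=4,fy=4)[...,::-1])
E
```

```text
t: 9.27
eef_pos: [557.9, -32.7, 183.9]
tcp_rot: [3.142, 0.0, 0.124]
ft_force: [-0.3, 0.2, -1.9]
opening: 0.125
grip_force: 30.0
t: 9.68
eef_pos: [509.4, -39.0, 210.5]
tcp_rot: [3.141, -0.002, 0.124]
ft_force: [-0.8, 1.2, -3.2]
opening: 0.123
grip_force: 30.0
t 9.68 pos [509.4 -39.  210.5] rot [ 3.141e+00 -2.000e-03  1.240e-01] F [-0.8  1.2 -3.2] Mz 0.031 op 0.123 g 30.0 j [-0.21  0.33  1.84 -0.    0.97  1.24]
[  19.  -188.1    0.4] turn 0.001
[0. 0. 0.] turn -1.489
```

View pics/g3.png

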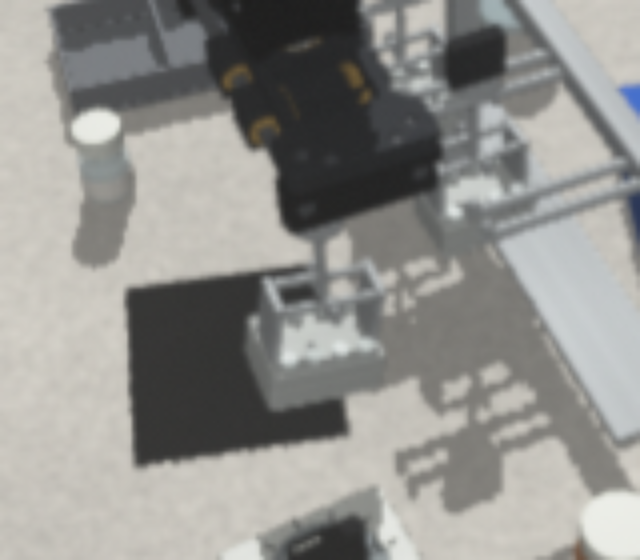

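To row units: -110 mm is -0.1375, -85 mm is -0.1063, -0.48 rad is -0.12.

```bash
python3 steer.py '[[0.005, -0.0188, 0, -0.02, 0], [0.01, -0.0438, 0, -0.045, 0], [0.015, -0.075, 0, -0.07, 0], [0.02, -0.1063, 0, -0.095, 0], [0.0238, -0.1375, 0, -0.12, 0]]'
python3 to.py 505 190 210 1.1 505 320 210 1.612 580.7 344.9 210 1.612
```

```text
t: 10.15
eef_pos: [515.4, 73.9, 208.6]
tcp_rot: [3.142, 0.0, 0.608]
ft_force: [-0.5, -0.5, -2.7]
opening: 0.123
grip_force: 30.0
t 10.15 pos [515.4  73.9 208.6] rot [3.142 0.    0.608] F [-0.5 -0.5 -2.7] Mz 0.018 op 0.123 g 30.0 j [ 0.02  0.35  1.82 -0.    0.97  0.98]
[  57.8 -101.2   -1.4] turn -0.492
[115.9 -59.   -0. ] turn -0.512
[21.8 76.7  0. ] turn 0.0
```

To row units: -101 mm is -0.1263, -80 mm is -0.1, -0.49 rad is -0.1225.

```bash
python3 steer.py '[[0.015, -0.025, 0, -0.025, 0], [0.03, -0.05, 0, -0.05, 0], [0.045, -0.075, 0, -0.075, 0], [0.06, -0.1, 0, -0.1, 0], [0.0725, -0.1263, 0, -0.1225, 0]]'
python3 steer.py '[[0.0313, -0.015, 0, -0.025, 0], [0.0625, -0.0313, 0, -0.05, 0], [0.0938, -0.0475, 0, -0.075, 0], [0.1213, -0.0613, 0, -0.1, 0], [0.145, -0.0738, 0, -0.1275, 0]]'
cat > tc.py <<'E'
import sys; from m import *
def pose(c,hi,lx,ly):
    out=[]
    for n in("top","side"):
        im,d=grab(n); p=cloud(n,d); m=(p[...,2]>hi-7)&(p[...,2]<hi+4)&(np.abs(p[...,0]-c[0])<145)&(np.abs(p[...,1]-c[1])<85)
        m=cv2.morphologyEx(m.astype(np.uint8),cv2.MORPH_CLOSE,np.ones((3,3)))>0
        k,l,s,_=cv2.connectedComponentsWithStats(m.astype(np.uint8)); 
        m=m&np.isfinite(p[...,2])&(p[...,2]>hi-7)&(p[...,2]<hi+4); rect(p,m,n)
if "tray" in sys.argv: pose((507,342),30,226,100)
if "caddy" in sys.argv: pose((476.5,-347),72,226,88)
E
python3 tc.py tray; python3 to.py
```

```text
t: 10.57
eef_pos: [505.7, 190.4, 208.5]
tcp_rot: [3.142, 0.0, 1.099]
ft_force: [0.7, 0.1, -3.0]
opening: 0.122
grip_force: 30.0
t: 10.98
eef_pos: [506.2, 321.3, 208.4]
tcp_rot: [-3.141, -0.0, 1.609]
ft_force: [-0.2, -0.3, -2.8]
opening: 0.126
grip_force: 30.0
top 353 [507.6 342.7] [228.  100.9] ang 1.1 rad 0.019 z [23.7 28.1 32.2]
side 391 [505.7 340. ] [227.4 106.1] ang 1.7 rad 0.03 z [23.5 26.8 30.5]
t 11.08 pos [506.  322.  208.1] rot [-3.141 -0.     1.61 ] F [ 0.9  0.  -3. ] Mz -0.055 op 0.123 g 30.0 j [0.46 0.46 1.63 0.   1.05 0.42]
```

To row units: 76 mm is 0.095, 72 mm is 0.09.

```bash
python3 to.py 580.7 344.2 208 1.606
python3 steer.py '[[0.0075, 0.025, 0, 0, 0], [0.0138, 0.05, 0, 0, 0], [0.02, 0.0725, 0, 0, 0], [0.025, 0.09, 0, 0, 0], [0.025, 0.095, 0, 0, 0]]'
python3 steer.py '[[0, 0, 0.0063, 0, 0], [0, 0, 0.0225, 0, 0], [0, 0, 0.0413, 0, 0], [0, 0, 0.06, 0, 0], [0, 0, 0.075, 0, 0]]'
python3 steer.py '[[0, 0, 0.0038, 0, 0], [0, 0, 0.0075, 0, 0], [0, 0, 0.01, 0, 0], [0, 0, 0.0125, 0, 0], [0, 0, 0.0125, 0, 0]]'
python3 to.py 580.7 344.2 134.5 1.606
```

```text
t 11.08 pos [506.  322.  208.1] rot [-3.141 -0.     1.61 ] F [ 0.9  0.  -3. ] Mz -0.055 op 0.123 g 30.0 j [0.46 0.46 1.63 0.   1.05 0.42]
[19.2 75.5  0.1] turn 0.004
t: 11.5
eef_pos: [583.0, 341.5, 207.9]
tcp_rot: [-3.141, 0.0, 1.602]
ft_force: [0.3, 1.2, -3.0]
opening: 0.124
grip_force: 30.0
t: 11.92
eef_pos: [580.1, 340.8, 147.6]
tcp_rot: [-3.14, 0.001, 1.603]
ft_force: [0.3, 0.3, -2.9]
opening: 0.123
grip_force: 30.0
t: 12.33
eef_pos: [581.2, 341.4, 139.3]
tcp_rot: [3.141, -0.0, 1.604]
ft_force: [-0.3, -0.4, -2.9]
opening: 0.127
grip_force: 30.0
t 12.33 pos [581.2 341.4 139.3] rot [ 3.141 -0.     1.604] F [-0.3 -0.4 -2.9] Mz 0.035 op 0.127 g 30.0 j [ 0.43  0.63  1.51 -0.    1.    0.4 ]
[ 2.8 -0.4  4.8] turn -0.002
```

Still hanging free, about 5 mm above the floor. Lowering to contact.

To row units: 3 mm is 0.0038, 2 mm is 0.0025.

```bash
python3 steer.py '[[0.0013, 0, 0.0013, 0, 0], [0.0025, 0, 0.0025, 0, 0], [0.0025, 0, 0.0038, 0, 0], [0.0025, 0, 0.0038, 0, 0]]'
python3 steer.py '[[0, 0, 0.0013, 0, 0], [0, 0, 0.0025, 0, 0], [0, 0, 0.0038, 0, 0], [0, 0, 0.0038, 0, 0]]'
python3 steer.py '[[0, 0, 0.0025, 0, 0], [0, 0, 0.005, 0, 0], [0, 0, 0.0075, 0, 0], [0, 0, 0.0075, 0, 0]]'
python3 to.py 580.7 344.2 117.5 1.606
python3 - <<'E'
from m import *
im,d=grab("side"); u=proj("side",[580,344,40]).astype(int)[0]
y0,x0=max(u[1]-60,0),max(u[0]-80,0)
cv2.imwrite("pics/g4.png",cv2.resize(im[y0:y0+120,x0:x0+160],None,fx=5,fy=5,interpolation=cv2.INTER_CUBIC)[...,::-1])
E
```

```text
t: 12.67
eef_pos: [581.0, 343.4, 136.0]
tcp_rot: [-3.142, 0.0, 1.604]
ft_force: [0.6, -0.4, -2.0]
opening: 0.123
grip_force: 30.0
t: 13.0
eef_pos: [581.1, 343.4, 133.1]
tcp_rot: [3.141, 0.0, 1.604]
ft_force: [0.1, -0.3, -0.5]
opening: 0.124
grip_force: 30.0
t: 13.33
eef_pos: [580.9, 343.3, 126.6]
tcp_rot: [-3.141, 0.0, 1.604]
ft_force: [-0.6, -0.7, -0.3]
opening: 0.125
grip_force: 30.0
t 13.33 pos [580.9 343.3 126.6] rot [-3.141  0.     1.604] F [-0.6 -0.7 -0.3] Mz 0.036 op 0.125 g 30.0 j [ 0.44  0.65  1.51 -0.    0.98  0.4 ]
[ 0.9 -0.2  9.1] turn -0.002
```

View pics/g4.png

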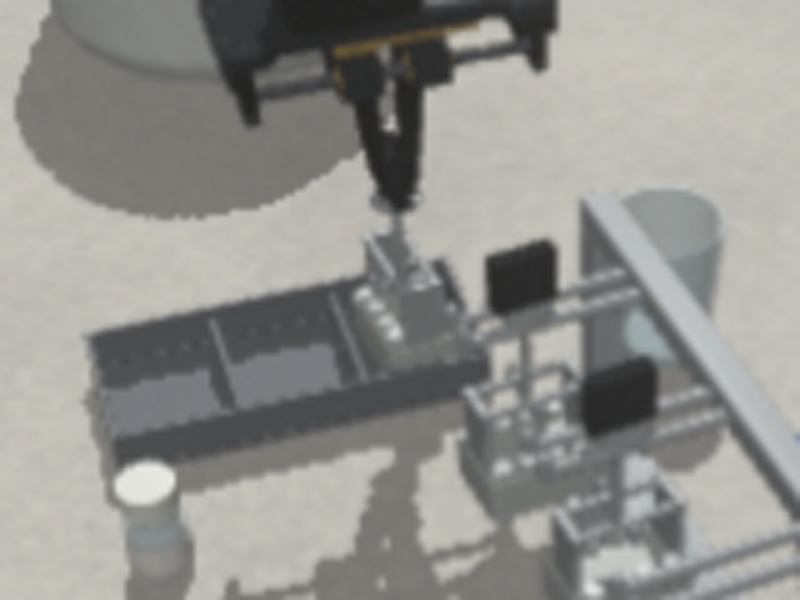

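Carrier2 stands in the right-hand compartment (415,320). Lowering the hook, then the quarter turn.

To row units: 8.5 mm is 0.0106, 6 mm is 0.0075.

```bash
python3 steer.py '[[0, 0, 0.0038, 0, 0], [0, 0, 0.0075, 0, 0], [0, 0, 0.0106, 0, 0], [0, 0, 0.0106, 0, 0]]'
python3 steer.py '[[0, 0, 0, 0.0225, 0], [0, 0, 0, 0.0475, 0], [0, 0, 0, 0.075, 0], [0, 0, 0, 0.1025, 0], [0, 0, 0, 0.13, 0]]'
python3 steer.py '[[0, 0, 0, 0.025, 0], [0, 0, 0, 0.0525, 0], [0, 0, 0, 0.08, 0], [0, 0, 0, 0.1075, 0], [0, 0, 0, 0.1325, 0]]'
python3 steer.py '[[0, 0, 0, 0.025, 0], [0, 0, 0, 0.0525, 0], [0, 0, 0, 0.08, 0], [0, 0, 0, 0.1075, 0], [0, 0, 0, 0.13, 0]]'
python3 steer.py '[[0, 0, 0, 0, 0], [0, 0, -0.005, 0, 0], [0, 0, -0.0125, 0, 0], [0, 0, -0.02, 0, 0], [0, 0, -0.0275, 0, 0]]'
python3 to.py 580.7 344.2 160 0.036
```

```text
t: 13.72
eef_pos: [580.9, 343.3, 117.9]
tcp_rot: [-3.141, 0.0, 1.604]
ft_force: [-0.4, 0.1, -0.8]
opening: 0.124
grip_force: 30.0
t: 14.13
eef_pos: [581.1, 343.4, 118.6]
tcp_rot: [3.142, 0.0, 1.078]
ft_force: [-0.0, 0.1, -1.0]
opening: 0.124
grip_force: 30.0
t: 14.55
eef_pos: [581.1, 343.4, 118.5]
tcp_rot: [3.142, 0.0, 0.548]
ft_force: [-0.3, -0.3, -0.9]
opening: 0.128
grip_force: 30.0
t: 14.97
eef_pos: [581.1, 343.4, 118.6]
tcp_rot: [3.142, -0.0, 0.028]
ft_force: [-0.0, 0.1, -0.2]
opening: 0.123
grip_force: 30.0
t: 15.38
eef_pos: [581.2, 343.5, 141.5]
tcp_rot: [-3.141, -0.001, 0.035]
ft_force: [-1.3, 0.2, -0.4]
opening: 0.127
grip_force: 30.0
t 15.38 pos [581.2 343.5 141.5] rot [-3.141e+00 -1.000e-03  3.500e-02] F [-1.3  0.2 -0.4] Mz -0.069 op 0.127 g 30.0 j [ 0.44  0.63  1.5  -0.    1.01  1.97]
[ -0.5  -0.7 -18.5] turn -0.001
```

To row units: -75 mm is -0.0938, -60 mm is -0.075.

```bash
python3 steer.py '[[0, 0, -0.0188, 0, 0], [0, 0, -0.0375, 0, 0], [0, 0, -0.0563, 0, 0], [0, 0, -0.075, 0, 0], [0, 0, -0.0938, 0, 0]]'
python3 steer.py '[[-0.025, 0, 0, 0, 0], [-0.0563, 0.0188, 0, 0, 0], [-0.0813, 0.05, 0, 0, 0], [-0.0938, 0.0938, 0, 0, 0], [-0.0975, 0.14, 0, 0, 0]]'
python3 steer.py '[[0, 0.0475, 0, 0, 0], [0, 0.095, 0, 0, 0], [0, 0.1425, 0, 0, 0], [0, 0.19, 0, 0, 0], [0, 0.2375, 0, 0, 0]]'
python3 steer.py '[[0, 0.0475, 0, 0.03, 0], [0, 0.095, 0, 0.06, 0], [0, 0.1425, 0, 0.09, 0], [0, 0.19, 0, 0.12, 0], [0, 0.2375, 0, 0.15, 0]]'
python3 tc.py caddy; python3 to.py 500 -270 215 -1.08 550.4 -343.8 215 -1.53
```

```text
t: 15.8
eef_pos: [581.0, 343.4, 217.1]
tcp_rot: [-3.141, -0.001, 0.035]
ft_force: [0.3, 0.2, -1.0]
opening: 0.121
grip_force: 30.0
t: 16.22
eef_pos: [505.0, 228.5, 216.5]
tcp_rot: [-3.141, -0.001, 0.037]
ft_force: [1.1, -1.1, -0.6]
opening: 0.124
grip_force: 30.0
t: 16.63
eef_pos: [513.2, 37.2, 216.5]
tcp_rot: [3.141, -0.001, 0.035]
ft_force: [1.3, -0.1, -0.1]
opening: 0.128
grip_force: 30.0
t: 17.05
eef_pos: [519.6, -152.9, 216.6]
tcp_rot: [-3.141, -0.001, -0.571]
ft_force: [-0.2, -0.1, -1.6]
opening: 0.124
grip_force: 30.0
top 230 [ 483.7 -358. ] [ 74.  236.8] ang 76.1 rad 1.328 z [66.  70.1 73.5]
side 782 [ 490.2 -327.4] [225.6  89.4] ang 2.2 rad 0.038 z [66.  70.8 73.3]
t 17.15 pos [ 519.9 -155.5  216.2] rot [ 3.141e+00 -2.000e-03 -5.740e-01] F [-0.   0.9 -1.5] Mz 0.016 op 0.122 g 30.0 j [-0.41  0.37  1.76 -0.    1.01  1.73]
[ 45.4 106.9   1.4] turn 0.506
[88.8 -9.7 -0. ] turn 0.45
```

The bin was knocked by about (+14, +21) mm: side view now reads (490.2, −327.4). I'll use the new pose.

```bash
python3 to.py 564.7 -322.6 216 -0.574 564.7 -322.6 216 -1.53
```

```text
t 17.15 pos [ 519.9 -155.5  216.2] rot [ 3.141e+00 -2.000e-03 -5.740e-01] F [-0.   0.9 -1.5] Mz 0.016 op 0.122 g 30.0 j [-0.41  0.37  1.76 -0.    1.01  1.73]
[128.3 115.9   0.5] turn -0.0
[0. 0. 0.] turn 0.956
```

To row units: 128 mm is 0.16, 116 mm is 0.145, 0.5 rad is 0.125.

```bash
python3 steer.py '[[0.0313, 0.0288, 0, 0.03, 0], [0.065, 0.0588, 0, 0.06, 0], [0.0988, 0.0888, 0, 0.09, 0], [0.1325, 0.1188, 0, 0.12, 0], [0.16, 0.145, 0, 0.125, 0]]'
python3 steer.py '[[0, 0, 0, 0.03, 0], [0, 0, 0, 0.06, 0], [0, 0, 0, 0.09, 0], [0, 0, 0, 0.114, 0], [0, 0, 0, 0.114, 0]]'
python3 tc.py caddy; python3 to.py 564.7 -322.6 215 -1.53
```

```text
t: 17.57
eef_pos: [566.1, -319.2, 216.3]
tcp_rot: [-3.141, -0.001, -1.072]
ft_force: [0.1, -0.8, -1.4]
opening: 0.125
grip_force: 30.0
t: 17.98
eef_pos: [565.7, -317.0, 216.2]
tcp_rot: [-3.141, -0.0, -1.525]
ft_force: [0.2, -0.3, -0.7]
opening: 0.126
grip_force: 30.0
top 140 [ 545.6 -284.2] [ 58.1 150. ] ang 67.5 rad 1.177 z [66.6 70.2 73.8]
side 762 [ 490.1 -327. ] [225.3  89.9] ang 2.1 rad 0.036 z [66.1 71.  73.6]
t 18.08 pos [ 565.7 -317.   216.1] rot [-3.141 -0.    -1.517] F [-0.1 -0.1 -0.9] Mz -0.011 op 0.125 g 30.0 j [-0.61  0.52  1.5   0.    1.12  2.48]
[5.5 1.3 1.1] turn 0.013
```

To row units: 105 mm is 0.1313, 95 mm is 0.1188.

```bash
python3 steer.py '[[0.0063, 0.0013, 0.0313, 0, 0], [0.0063, 0.0013, 0.0625, 0, 0], [0.0063, 0.0013, 0.0938, 0, 0], [0.0063, 0.0013, 0.1188, 0, 0], [0.0063, 0.0013, 0.1313, 0, 0]]'
python3 steer.py '[[0, 0, 0.01, 0, 0], [0, 0, 0.02, 0, 0], [0, 0, 0.0288, 0, 0], [0, 0, 0.035, 0, 0], [0, 0, 0.035, 0, 0]]'
python3 to.py 564.7 -322.6 80.5 -1.53
```

```text
t: 18.5
eef_pos: [564.1, -321.8, 108.3]
tcp_rot: [3.139, 0.002, -1.518]
ft_force: [-0.2, -0.6, -0.4]
opening: 0.121
grip_force: 30.0
t: 18.92
eef_pos: [564.7, -322.5, 82.1]
tcp_rot: [3.141, 0.0, -1.522]
ft_force: [-0.4, 0.6, -1.1]
opening: 0.126
grip_force: 30.0
t 18.92 pos [ 564.7 -322.5   82.1] rot [ 3.141  0.    -1.522] F [-0.4  0.6 -1.1] Mz -0.004 op 0.126 g 30.0 j [-0.62  0.67  1.61 -0.    0.86  2.47]
[ 0.2 -0.   1.6] turn 0.008
```

To row units: 3 mm is 0.0038, 2 mm is 0.0025.

```bash
python3 steer.py '[[0, 0, 0.0025, 0, 0], [0, 0, 0.0038, 0, 0], [0, 0, 0.0038, 0, 0.4], [0, 0, 0.0038, 0, 0.4], [0, 0, 0.0038, 0, 0.4]]'
python3 steer.py '[[0, 0, 0, 0, 0.4], [0, 0, 0, 0, 0.4], [0, 0, -0.01, 0, 0.4], [0, 0, -0.0313, 0, 0.4], [0, 0, -0.0688, 0, 0.4]]'
python3 steer.py '[[0, 0, -0.05, 0, 0.45], [0, 0, -0.1, 0, 0.45], [-0.0375, 0, -0.1025, -0.025, 0.45], [-0.0813, 0, -0.1025, -0.05, 0.45], [-0.125, 0, -0.1025, -0.075, 0.45]]'
python3 to.py 500 -100 217 -0.6 548 68 217 0.13 630 77 217 0.13
python3 - <<'E'
from m import *
im,d=grab("side"); u=proj("side",[490,-325,60]).astype(int)[0]; print(u)
y0,x0=min(max(u[1]-70,0),264),max(u[0]-80,0)
cv2.imwrite("pics/g5.png",cv2.resize(im[y0:y0+120,x0:x0+160],None,fx=4,fy=4,interpolation=cv2.INTER_CUBIC)[...,::-1])
P=cloud("side",d)
for c in((611,175),(631,77)):
  mm=(np.hypot(P[...,0]-c[0],P[...,1]-c[1])<30)&(P[...,2]>188)&(P[...,2]<205)&(im.max(2)<60); rect(P,mm,"rod")
E
```

```text
t: 19.33
eef_pos: [565.0, -322.7, 80.0]
tcp_rot: [-3.141, -0.001, -1.522]
ft_force: [-0.6, 1.1, 0.3]
opening: 0.28
grip_force: 0.0
t: 19.75
eef_pos: [563.8, -321.8, 133.3]
tcp_rot: [3.138, 0.003, -1.522]
ft_force: [-0.4, -0.1, 0.4]
opening: 0.399
grip_force: 0.0
t: 20.17
eef_pos: [559.6, -222.0, 218.0]
tcp_rot: [-3.14, -0.002, -1.219]
ft_force: [1.2, -0.4, 0.1]
opening: 0.452
grip_force: 0.0
t 20.17 pos [ 559.6 -222.   218. ] rot [-3.140e+00 -2.000e-03 -1.219e+00] F [ 1.2 -0.4  0.1] Mz -0.022 op 0.452 g 0.0 j [-0.49  0.45  1.61 -0.    1.07  2.3 ]
[-135.1   13.9    0.8] turn -0.619
[ -55.2 -165.8   -0. ] turn -0.73
[82.5  1.7  0. ] turn 0.0
[243 356]
rod 0 [0. 0.] [0. 0.] ang 0.0 rad 0.0 z nan
rod 0 [0. 0.] [0. 0.] ang 0.0 rad 0.0 z nan
  return np.nanmean(a, axis, out=out, keepdims=keepdims)
```

View pics/g5.png

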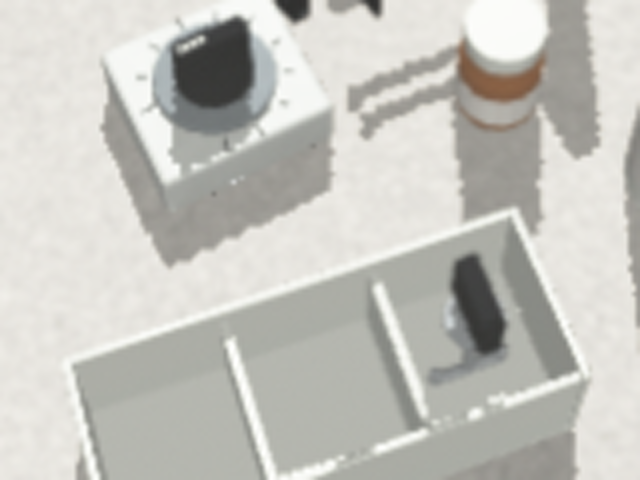

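Rod2 stands in the right-hand bin compartment (478,310). On to rod1.

To row units: -135 mm is -0.1688, -115 mm is -0.1438, -0.6 rad is -0.15.

```bash
python3 steer.py '[[-0.0313, 0.0038, 0, -0.03, 0.45], [-0.0688, 0.0075, 0, -0.06, 0.45], [-0.1063, 0.0113, 0, -0.09, 0.45], [-0.1438, 0.015, 0, -0.12, 0.45], [-0.1688, 0.0175, 0, -0.15, 0.45]]'
python3 steer.py '[[-0.0138, -0.0413, 0, -0.03, 0.45], [-0.0275, -0.0825, 0, -0.06, 0.45], [-0.0413, -0.1238, 0, -0.09, 0.45], [-0.055, -0.165, 0, -0.12, 0.45], [-0.0688, -0.2075, 0, -0.15, 0.45]]'
python3 steer.py '[[0, 0, 0, -0.03, 0.45], [0, 0, 0, -0.0375, 0.45], [0, 0, 0, -0.0375, 0.45]]'
python3 - <<'E'
from m import *
for n in("side","top"):
  im,d=grab(n); P=cloud(n,d)
  for c in((611,175),(631,77)):
    mm=(np.hypot(P[...,0]-c[0],P[...,1]-c[1])<30)&(P[...,2]>188)&(P[...,2]<205)&(im.max(2)<60); 
    if mm.sum()>20: rect(P,mm,n)
E
python3 to.py 630.3 76.8 216 0.14 630.3 76.8 170 0.14
```

```text
t: 20.63
eef_pos: [499.3, -98.6, 217.3]
tcp_rot: [-3.141, -0.0, -0.616]
ft_force: [0.6, -0.5, -0.4]
opening: 0.448
grip_force: 0.0
t: 21.05
eef_pos: [552.9, 68.0, 217.4]
tcp_rot: [3.141, -0.001, -0.017]
ft_force: [0.2, -0.9, 0.7]
opening: 0.451
grip_force: 0.0
t: 21.3
eef_pos: [552.7, 67.1, 217.0]
tcp_rot: [3.141, -0.0, 0.131]
ft_force: [0.3, 0.7, 0.2]
opening: 0.451
grip_force: 0.0
side 68 [629.4  74. ] [32.2 11.9] ang 8.3 rad 0.145 z [189.6 193.4 195.8]
t 21.4 pos [552.7  66.3 217. ] rot [ 3.141 -0.     0.126] F [-0.2 -0.2 -0.1] Mz -0.024 op 0.449 g 0.0 j [ 0.    0.39  1.73 -0.    1.02  1.45]
[78.3 -0.7  1.1] turn -0.014
[ 0. -0. 46.] turn 0.0
```

To row units: 78 mm is 0.0975, 55 mm is 0.0688, -0.01 rad is -0.0025.

```bash
python3 steer.py '[[0.0313, 0, 0, 0, 0.45], [0.0688, -0.0013, 0, -0.0025, 0.45], [0.0975, -0.0013, 0, -0.0025, 0.45], [0.0975, -0.0013, 0, -0.0025, 0.45]]'
python3 steer.py '[[0, 0, 0.0188, 0, 0.45], [0, 0, 0.0375, 0, 0.45], [0, 0, 0.0575, 0, 0.45], [0, 0, 0.0575, 0, 0.45], [0, 0, 0.0575, 0, 0]]'
python3 steer.py '[[0, 0, 0, 0, 0], [0, 0, 0, 0, 0], [0, 0, 0, 0, 0], [0, 0, 0, 0, 0], [0, 0, 0, 0, 0]]'
python3 steer.py '[[0, 0, 0, 0, 0], [0, 0, 0, 0, 0]]'
python3 steer.py '[[0, 0, -0.0038, 0, 0], [0, 0, -0.0088, 0, 0], [0, 0, -0.0138, 0, 0], [0, 0, -0.0175, 0, 0], [0, 0, -0.0175, 0, 0]]'
python3 to.py
```

```text
t: 21.73
eef_pos: [633.0, 76.9, 216.4]
tcp_rot: [3.141, -0.002, 0.135]
ft_force: [0.0, -0.1, 0.4]
opening: 0.455
grip_force: 0.0
t: 22.15
eef_pos: [629.4, 76.9, 170.6]
tcp_rot: [-3.142, 0.001, 0.136]
ft_force: [0.1, -1.0, -0.2]
opening: 0.418
grip_force: 0.0
t: 22.57
eef_pos: [630.1, 77.3, 171.2]
tcp_rot: [3.141, -0.001, 0.138]
ft_force: [-2.1, 0.3, 3.4]
opening: 0.121
grip_force: 30.0
t: 22.73
eef_pos: [630.1, 77.4, 171.2]
tcp_rot: [3.141, -0.001, 0.138]
ft_force: [-1.7, 0.2, 4.8]
opening: 0.124
grip_force: 30.0
t: 23.15
eef_pos: [630.2, 77.4, 185.3]
tcp_rot: [3.141, -0.001, 0.138]
ft_force: [0.6, -0.6, -2.4]
opening: 0.125
grip_force: 30.0
t 23.15 pos [630.2  77.4 185.3] rot [ 3.141e+00 -1.000e-03  1.380e-01] F [ 0.6 -0.6 -2.4] Mz -0.039 op 0.125 g 30.0 j [ 0.02  0.53  1.57 -0.    1.04  1.45]
```

To row units: -85 mm is -0.1063, -1.5 mm is -0.0019.

```bash
python3 steer.py '[[-0.0125, 0, 0, 0, 0], [-0.0313, -0.0006, 0, 0, 0], [-0.0563, -0.0013, 0, 0, 0], [-0.0813, -0.0013, 0, 0, 0], [-0.1063, -0.0019, 0, 0, 0]]'
python3 steer.py '[[-0.025, 0, -0.0063, 0, 0], [-0.0375, 0, -0.015, 0, 0], [-0.0438, 0, -0.025, 0, 0], [-0.0463, 0, -0.0313, 0, 0], [-0.0463, 0, -0.0313, 0, 0]]'
python3 steer.py '[[0.005, -0.0188, 0, -0.02, 0], [0.01, -0.0438, 0, -0.045, 0], [0.015, -0.075, 0, -0.07, 0], [0.02, -0.1063, 0, -0.095, 0], [0.0238, -0.1313, 0, -0.12, 0]]'
python3 tc.py tray; python3 to.py 506 250 210 1.1 506.7 341.6 210 1.606
```

```text
t: 23.57
eef_pos: [544.5, 67.0, 184.4]
tcp_rot: [3.142, 0.0, 0.138]
ft_force: [0.5, 0.4, -2.5]
opening: 0.125
grip_force: 30.0
t: 23.98
eef_pos: [509.9, 62.1, 211.2]
tcp_rot: [3.141, -0.003, 0.138]
ft_force: [0.1, 0.8, -2.0]
opening: 0.122
grip_force: 30.0
t: 24.4
eef_pos: [514.1, 170.4, 209.4]
tcp_rot: [3.142, -0.0, 0.623]
ft_force: [1.0, -0.2, -2.2]
opening: 0.129
grip_force: 30.0
top 0 [0. 0.] [0. 0.] ang 0.0 rad 0.0 z nan
side 403 [505.6 340.2] [227.8 106.3] ang 1.2 rad 0.021 z [23.4 27.5 32.2]
t 24.5 pos [514.  171.2 209.3] rot [-3.141e+00 -1.000e-03  6.240e-01] F [-0.4 -0.2 -2.3] Mz 0.025 op 0.124 g 30.0 j [0.2  0.38 1.77 0.   0.99 1.15]
[ 39.5 -68.6  -0.7] turn -0.476
[ 82.  -40.9  -0. ] turn -0.506
  return np.nanmean(a, axis, out=out, keepdims=keepdims)
```

To row units: -68 mm is -0.085, -55 mm is -0.0688, -0.48 rad is -0.12.

```bash
python3 steer.py '[[0.01, -0.0163, 0, -0.025, 0], [0.02, -0.0338, 0, -0.05, 0], [0.03, -0.0513, 0, -0.075, 0], [0.04, -0.0688, 0, -0.1, 0], [0.0488, -0.085, 0, -0.12, 0]]'
python3 steer.py '[[0.0225, -0.0113, 0, -0.025, 0], [0.0463, -0.0225, 0, -0.05, 0], [0.07, -0.035, 0, -0.075, 0], [0.09, -0.045, 0, -0.1, 0], [0.1025, -0.0513, 0, -0.125, 0]]'
python3 steer.py '[[0, 0, 0, 0, 0], [0, 0, 0.0063, 0, 0], [0, 0, 0.0188, 0, 0], [0, 0, 0.0313, 0, 0], [0, 0, 0.0375, 0, 0]]'
python3 to.py 506.7 341.6 136 1.606
```

```text
t: 24.92
eef_pos: [506.5, 247.2, 209.4]
tcp_rot: [3.141, -0.0, 1.101]
ft_force: [0.5, -0.3, -2.7]
opening: 0.125
grip_force: 30.0
t: 25.33
eef_pos: [507.2, 339.7, 209.2]
tcp_rot: [3.141, -0.0, 1.601]
ft_force: [0.8, -0.3, -2.5]
opening: 0.124
grip_force: 30.0
t: 25.75
eef_pos: [506.2, 337.2, 177.5]
tcp_rot: [-3.139, 0.001, 1.595]
ft_force: [0.1, 0.0, -3.6]
opening: 0.124
grip_force: 30.0
t 25.75 pos [506.2 337.2 177.5] rot [-3.139e+00  1.000e-03  1.595e+00] F [ 0.1  0.  -3.6] Mz 0.015 op 0.124 g 30.0 j [ 0.48  0.51  1.64 -0.    1.    0.45]
[ 4.4  0.7 41.5] turn -0.011
```

To row units: 37 mm is 0.0463, 30 mm is 0.0375.

```bash
python3 steer.py '[[0.0025, 0, 0.0125, 0, 0], [0.005, 0, 0.025, 0, 0], [0.005, 0, 0.0375, 0, 0], [0.005, 0, 0.0463, 0, 0], [0.005, 0, 0.0463, 0, 0]]'
python3 steer.py '[[0, 0, 0.0025, 0, 0], [0, 0, 0.005, 0, 0], [0, 0, 0.0075, 0, 0], [0, 0, 0.0088, 0, 0], [0, 0, 0.0088, 0, 0]]'
python3 to.py 506.7 341.6 118 1.606
```

```text
t: 26.17
eef_pos: [505.8, 342.0, 140.7]
tcp_rot: [-3.139, 0.001, 1.598]
ft_force: [0.7, -1.1, -2.4]
opening: 0.124
grip_force: 30.0
t: 26.58
eef_pos: [506.4, 342.4, 135.6]
tcp_rot: [3.141, 0.0, 1.598]
ft_force: [0.7, 0.7, -1.5]
opening: 0.129
grip_force: 30.0
t 26.58 pos [506.4 342.4 135.6] rot [3.141 0.    1.598] F [ 0.7  0.7 -1.5] Mz 0.023 op 0.129 g 30.0 j [ 0.49  0.56  1.68 -0.    0.91  0.46]
[-0.8  0.2 17.6] turn -0.008
```

Contact starts near 135.6. Lowering 17 more, quarter turn, then raising.

To row units: 17 mm is 0.0213, 12 mm is 0.015.

```bash
python3 steer.py '[[0, 0, 0.005, 0, 0], [0, 0, 0.01, 0, 0], [0, 0, 0.015, 0, 0], [0, 0, 0.0213, 0, 0], [0, 0, 0.0213, 0, 0]]'
python3 steer.py '[[0, 0, 0, 0.0225, 0], [0, 0, 0, 0.0475, 0], [0, 0, 0, 0.075, 0], [0, 0, 0, 0.1025, 0], [0, 0, 0, 0.13, 0]]'
python3 steer.py '[[0, 0, 0, 0.025, 0], [0, 0, 0, 0.0525, 0], [0, 0, 0, 0.08, 0], [0, 0, 0, 0.1075, 0], [0, 0, 0, 0.1325, 0]]'
python3 steer.py '[[0, 0, 0, 0.025, 0], [0, 0, 0, 0.0525, 0], [0, 0, 0, 0.08, 0], [0, 0, 0, 0.1075, 0], [0, 0, 0, 0.13, 0]]'
python3 steer.py '[[0, 0, 0, 0, 0], [0, 0, -0.005, 0, 0], [0, 0, -0.0125, 0, 0], [0, 0, -0.02, 0, 0], [0, 0, -0.0275, 0, 0]]'
python3 to.py
```

```text
t: 27.0
eef_pos: [506.1, 342.1, 117.4]
tcp_rot: [-3.14, 0.001, 1.598]
ft_force: [0.3, 0.2, -0.7]
opening: 0.121
grip_force: 30.0
t: 27.42
eef_pos: [506.5, 342.3, 118.5]
tcp_rot: [3.142, 0.0, 1.072]
ft_force: [-0.5, 0.2, -0.7]
opening: 0.124
grip_force: 30.0
t: 27.83
eef_pos: [506.5, 342.3, 118.5]
tcp_rot: [3.141, 0.0, 0.542]
ft_force: [-0.3, -0.1, -0.2]
opening: 0.12
grip_force: 30.0
t: 28.25
eef_pos: [506.5, 342.3, 118.5]
tcp_rot: [3.141, -0.0, 0.022]
ft_force: [0.4, -0.3, -1.4]
opening: 0.125
grip_force: 30.0
t: 28.67
eef_pos: [506.5, 342.4, 141.4]
tcp_rot: [-3.142, -0.0, 0.029]
ft_force: [-0.1, 0.5, -0.6]
opening: 0.124
grip_force: 30.0
t 28.67 pos [506.5 342.4 141.4] rot [-3.142 -0.     0.029] F [-0.1  0.5 -0.6] Mz 0.047 op 0.124 g 30.0 j [ 0.49  0.55  1.67 -0.    0.92  2.03]
```

To row units: -75 mm is -0.0938, -60 mm is -0.075.

```bash
python3 steer.py '[[0, 0, -0.0188, 0, 0], [0, 0, -0.0375, 0, 0], [0, 0, -0.0563, 0, 0], [0, 0, -0.075, 0, 0], [0, 0, -0.0938, 0, 0]]'
python3 steer.py '[[0, 0.0313, 0, 0, 0], [0, 0.075, 0, 0, 0], [0, 0.1188, 0, 0, 0], [0, 0.1625, 0, 0, 0], [0, 0.2063, 0, 0, 0]]'
python3 steer.py '[[0, 0.0475, 0, 0, 0], [0, 0.095, 0, 0, 0], [0, 0.1425, 0, 0, 0], [0, 0.19, 0, 0, 0], [0, 0.2375, 0, 0, 0]]'
python3 steer.py '[[0, 0.0375, 0, 0.03, 0], [0, 0.075, 0, 0.06, 0], [0, 0.1125, 0, 0.09, 0], [0, 0.15, 0, 0.12, 0], [0, 0.1688, 0, 0.15, 0]]'
python3 tc.py caddy; python3 to.py 490.8 -325.6 216 -1.06 490.8 -325.6 216 -1.53
```

```text
t: 29.08
eef_pos: [506.4, 342.4, 217.1]
tcp_rot: [-3.141, -0.001, 0.029]
ft_force: [0.3, 0.1, -0.2]
opening: 0.127
grip_force: 30.0
t: 29.5
eef_pos: [510.8, 176.0, 216.4]
tcp_rot: [-3.142, -0.001, 0.029]
ft_force: [0.1, 0.2, -0.0]
opening: 0.125
grip_force: 30.0
t: 29.92
eef_pos: [516.1, -14.3, 216.5]
tcp_rot: [3.141, -0.001, 0.029]
ft_force: [1.0, -0.3, 0.1]
opening: 0.125
grip_force: 30.0
t: 30.33
eef_pos: [520.1, -150.4, 216.4]
tcp_rot: [3.141, -0.002, -0.579]
ft_force: [-0.6, 0.7, 0.1]
opening: 0.128
grip_force: 30.0
top 239 [ 482.  -357.6] [ 77.3 237.8] ang 74.7 rad 1.303 z [65.8 69.7 73.7]
side 860 [ 490.2 -327.3] [225.6  89.4] ang 2.1 rad 0.037 z [66.2 70.9 73.7]
t 30.43 pos [ 520.1 -149.7  216.2] rot [ 3.142e+00 -1.000e-03 -5.780e-01] F [ 0.1  0.4 -1.5] Mz 0.043 op 0.121 g 30.0 j [-0.4   0.37  1.76 -0.    1.01  1.75]
[ 71.5 163.4   0.3] turn 0.482
[0. 0. 0.] turn 0.47
```

To row units: 163 mm is 0.2038, 134 mm is 0.1675, 0.48 rad is 0.12.

```bash
python3 steer.py '[[0.0188, 0.0413, 0, 0.025, 0], [0.0363, 0.0838, 0, 0.05, 0], [0.055, 0.1263, 0, 0.075, 0], [0.0725, 0.1675, 0, 0.1, 0], [0.0888, 0.2038, 0, 0.12, 0]]'
python3 steer.py '[[0, 0, 0, 0.03, 0], [0, 0, 0, 0.06, 0], [0, 0, 0, 0.09, 0], [0, 0, 0, 0.1175, 0], [0, 0, 0, 0.1175, 0]]'
python3 to.py 490.8 -325.6 108 -1.53
```

```text
t: 30.85
eef_pos: [491.2, -324.0, 216.3]
tcp_rot: [-3.141, -0.001, -1.053]
ft_force: [0.9, -0.1, -1.3]
opening: 0.125
grip_force: 30.0
t: 31.27
eef_pos: [491.8, -322.1, 216.1]
tcp_rot: [-3.141, -0.0, -1.523]
ft_force: [-0.2, 0.1, -1.2]
opening: 0.126
grip_force: 30.0
t 31.27 pos [ 491.8 -322.1  216.1] rot [-3.141 -0.    -1.523] F [-0.2  0.1 -1.2] Mz 0.042 op 0.126 g 30.0 j [-0.69  0.44  1.65  0.    1.05  2.4 ]
[  3.4   1.2 108.1] turn 0.007
```

To row units: 108 mm is 0.135, 98 mm is 0.1225.

```bash
python3 steer.py '[[0.0038, 0.0013, 0.0313, 0, 0], [0.0038, 0.0013, 0.0625, 0, 0], [0.0038, 0.0013, 0.0938, 0, 0], [0.0038, 0.0013, 0.1225, 0, 0], [0.0038, 0.0013, 0.135, 0, 0]]'
python3 steer.py '[[0, 0, 0.01, 0, 0], [0, 0, 0.02, 0, 0], [0, 0, 0.0288, 0, 0], [0, 0, 0.035, 0, 0], [0, 0, 0.035, 0, 0]]'
python3 to.py 490.8 -325.6 80 -1.53
python3 steer.py '[[0, 0, 0, 0, 0.4], [0, 0, 0, 0, 0.4], [0, 0, 0, 0, 0.4], [0, 0, 0, 0, 0.4], [0, 0, 0, 0, 0.4]]'
python3 steer.py '[[0, 0, 0, 0, 0.4], [0, 0, -0.01, 0, 0.4], [0, 0, -0.0313, 0, 0.4], [0, 0, -0.0688, 0, 0.4], [0, 0, -0.1, 0, 0.4]]'
python3 steer.py '[[0, 0, -0.0375, 0, 0.45], [0, 0, -0.0725, 0, 0.45], [-0.0375, 0, -0.0725, -0.025, 0.45], [-0.0813, 0, -0.0725, -0.05, 0.45], [-0.125, 0, -0.0725, -0.075, 0.45]]'
python3 to.py 500 -60 217 -0.6 520 163 217 0.13 610.5 174.3 217 0.15
python3 - <<'E'
from m import *
im,d=grab("side"); u=proj("side",[490,-325,60]).astype(int)[0]; print(u)
y0,x0=min(max(u[1]-70,0),264),max(u[0]-80,0)
cv2.imwrite("pics/g6.png",cv2.resize(im[y0:y0+120,x0:x0+160],None,fx=4,fy=4,interpolation=cv2.INTER_CUBIC)[...,::-1])
E
```

```text
t: 31.68
eef_pos: [490.1, -324.7, 105.4]
tcp_rot: [3.139, 0.002, -1.516]
ft_force: [-0.6, -0.2, -1.5]
opening: 0.125
grip_force: 30.0
t: 32.1
eef_pos: [490.6, -325.9, 79.2]
tcp_rot: [3.141, 0.0, -1.522]
ft_force: [-0.3, -0.2, -0.7]
opening: 0.122
grip_force: 30.0
t 32.1 pos [ 490.6 -325.9   79.2] rot [ 3.141  0.    -1.522] F [-0.3 -0.2 -0.7] Mz 0.003 op 0.122 g 30.0 j [-0.7   0.61  1.78 -0.    0.76  2.39]
[-0.3 -0.2 -0.8] turn 0.008
t: 32.52
eef_pos: [490.7, -326.1, 80.0]
tcp_rot: [-3.141, -0.0, -1.522]
ft_force: [-0.2, 0.4, -0.6]
opening: 0.382
grip_force: 0.0
t: 32.93
eef_pos: [490.6, -325.9, 161.3]
tcp_rot: [3.141, 0.0, -1.522]
ft_force: [0.0, 0.1, 0.2]
opening: 0.403
grip_force: 0.0
t: 33.35
eef_pos: [485.4, -225.3, 218.6]
tcp_rot: [-3.141, -0.001, -1.219]
ft_force: [1.8, -0.4, 0.3]
opening: 0.453
grip_force: 0.0
t 33.35 pos [ 485.4 -225.3  218.6] rot [-3.141e+00 -1.000e-03 -1.219e+00] F [ 1.8 -0.4  0.3] Mz 0.035 op 0.453 g 0.0 j [-0.56  0.36  1.77 -0.    1.01  2.23]
[-150.2  -70.7    1.5] turn -0.619
[-109.4 -195.3   -0. ] turn -0.73
[91.2  0.5  0. ] turn -0.02
[243 356]
```

View pics/g6.png

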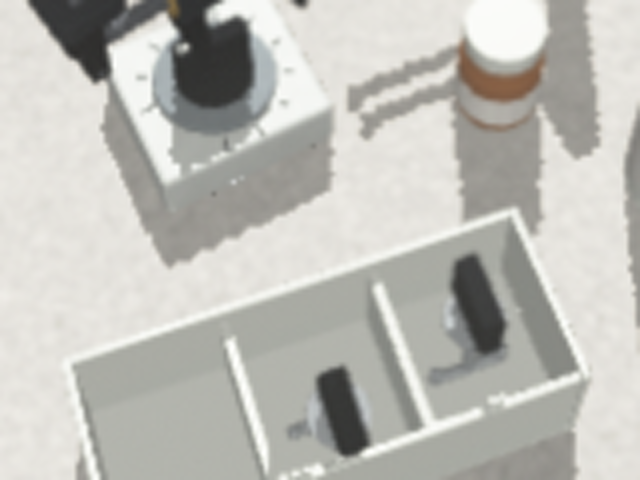

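Rod1 is in the middle compartment (345,410) and rod2 is still fine. Now rod0.

To row units: -150 mm is -0.1875, -122 mm is -0.1525, -0.6 rad is -0.15.

```bash
python3 steer.py '[[-0.0313, -0.015, 0, -0.03, 0.45], [-0.0725, -0.035, 0, -0.06, 0.45], [-0.1125, -0.0538, 0, -0.09, 0.45], [-0.1525, -0.0725, 0, -0.12, 0.45], [-0.1875, -0.0888, 0, -0.15, 0.45]]'
python3 steer.py '[[-0.0238, -0.0425, 0, -0.03, 0.45], [-0.0475, -0.085, 0, -0.06, 0.45], [-0.0713, -0.1275, 0, -0.09, 0.45], [-0.095, -0.17, 0, -0.12, 0.45], [-0.1188, -0.2125, 0, -0.15, 0.45]]'
python3 steer.py '[[0, 0, 0, -0.03, 0.45], [0, 0, 0, -0.04, 0.45], [0, 0, 0, -0.04, 0.45]]'
python3 - <<'E'
from m import *
for n in("side","top"):
  im,d=grab(n); P=cloud(n,d)
  for c in((611,175),):
    mm=(np.hypot(P[...,0]-c[0],P[...,1]-c[1])<30)&(P[...,2]>188)&(P[...,2]<205)&(im.max(2)<60); 
    if mm.sum()>20: rect(P,mm,n)
E
python3 to.py 610.5 174.3 217 0.14
```

```text
t: 33.82
eef_pos: [501.1, -58.9, 218.3]
tcp_rot: [-3.141, -0.001, -0.616]
ft_force: [-0.1, 0.3, -1.0]
opening: 0.45
grip_force: 0.0
t: 34.23
eef_pos: [523.0, 134.6, 218.4]
tcp_rot: [-3.142, -0.001, -0.016]
ft_force: [-0.1, -0.4, -1.0]
opening: 0.448
grip_force: 0.0
t: 34.48
eef_pos: [523.0, 133.5, 218.1]
tcp_rot: [3.141, -0.0, 0.141]
ft_force: [0.4, 0.3, 0.3]
opening: 0.452
grip_force: 0.0
side 55 [609.3 173.4] [32.9 13.6] ang 10.4 rad 0.181 z [188.8 193.3 196.2]
t 34.58 pos [523.1 132.6 218. ] rot [ 3.141 -0.     0.136] F [-0.3 -1.6  0.2] Mz 0.009 op 0.453 g 0.0 j [ 0.13  0.37  1.76 -0.    1.01  1.56]
[ 92.2 -29.5   1. ] turn -0.004
```

To row units: 92 mm is 0.115, 80 mm is 0.1, -0.01 rad is -0.0025.

```bash
python3 steer.py '[[0.0313, -0.01, 0, 0, 0.45], [0.0688, -0.0225, 0, 0, 0.45], [0.1, -0.0325, 0, -0.0025, 0.45], [0.115, -0.0369, 0, -0.0025, 0.45], [0.115, -0.0369, 0, -0.0025, 0.45]]'
python3 steer.py '[[0, 0, 0.0188, 0, 0.45], [0, 0, 0.0375, 0, 0.45], [0, 0, 0.0588, 0, 0.45], [0, 0, 0.0588, 0, 0.45], [0, 0, 0.0588, 0, 0]]'
python3 steer.py '[[0, 0, 0, 0, 0], [0, 0, 0, 0, 0], [0, 0, 0, 0, 0], [0, 0, 0, 0, 0], [0, 0, 0, 0, 0]]'
python3 steer.py '[[0, 0, 0, 0, 0], [0, 0, 0, 0, 0]]'
python3 steer.py '[[0, 0, -0.0038, 0, 0], [0, 0, -0.0088, 0, 0], [0, 0, -0.0138, 0, 0], [0, 0, -0.0175, 0, 0], [0, 0, -0.0175, 0, 0]]'
python3 to.py
```

```text
t: 35.0
eef_pos: [612.0, 174.6, 217.2]
tcp_rot: [-3.142, -0.0, 0.145]
ft_force: [0.5, -0.1, 0.1]
opening: 0.451
grip_force: 0.0
t: 35.42
eef_pos: [609.6, 173.8, 170.6]
tcp_rot: [3.141, 0.001, 0.146]
ft_force: [-0.5, 0.1, 0.4]
opening: 0.422
grip_force: 0.0
t: 35.83
eef_pos: [610.4, 174.6, 171.3]
tcp_rot: [-3.141, -0.001, 0.148]
ft_force: [-1.8, -0.0, 3.6]
opening: 0.127
grip_force: 30.0
t: 36.0
eef_pos: [610.4, 174.6, 171.3]
tcp_rot: [-3.142, -0.001, 0.148]
ft_force: [-1.0, -0.3, 6.0]
opening: 0.125
grip_force: 30.0
t: 36.42
eef_pos: [610.5, 174.5, 185.3]
tcp_rot: [3.141, -0.001, 0.148]
ft_force: [0.7, 0.1, -1.9]
opening: 0.125
grip_force: 30.0
t 36.42 pos [610.5 174.5 185.3] rot [ 3.141e+00 -1.000e-03  1.480e-01] F [ 0.7  0.1 -1.9] Mz 0.021 op 0.125 g 30.0 j [ 0.17  0.53  1.57 -0.    1.04  1.6 ]
```

To row units: -85 mm is -0.1063, -65 mm is -0.0813.

```bash
python3 steer.py '[[-0.0125, 0, 0, 0, 0], [-0.0313, -0.0006, 0, 0, 0], [-0.0563, -0.0013, 0, 0, 0], [-0.0813, -0.0019, 0, 0, 0], [-0.1063, -0.0025, 0, 0, 0]]'
python3 steer.py '[[-0.025, 0, -0.0063, 0, 0], [-0.0375, 0, -0.015, 0, 0], [-0.0438, 0, -0.025, 0, 0], [-0.0463, 0, -0.0313, 0, 0], [-0.0463, 0, -0.0313, 0, 0]]'
python3 tc.py tray; python3 to.py 465 240 210 0.63 440 310 210 1.11 432.8 339.0 210 1.606
```

```text
t: 36.83
eef_pos: [524.8, 163.8, 184.4]
tcp_rot: [3.141, 0.0, 0.148]
ft_force: [-0.2, 0.2, -2.4]
opening: 0.126
grip_force: 30.0
t: 37.25
eef_pos: [490.3, 158.7, 211.2]
tcp_rot: [-3.142, -0.003, 0.148]
ft_force: [-0.3, 1.0, -2.4]
opening: 0.126
grip_force: 30.0
top 152 [599.  346.8] [ 44.1 101.1] ang 3.6 rad 0.062 z [24.5 29.4 33.5]
side 516 [505.6 339.9] [226.9 106.5] ang 2.6 rad 0.045 z [23.6 28.  33.2]
t 37.35 pos [490.1 158.6 209.9] rot [ 3.142e+00 -1.000e-03  1.480e-01] F [-0.6 -0.6 -2.4] Mz 0.014 op 0.125 g 30.0 j [ 0.18  0.34  1.83 -0.    0.97  1.61]
[-12.9 -84.2  -0.2] turn -0.482
[ 21.  -71.3  -0. ] turn -0.48
[ 22.8 -19.3  -0. ] turn -0.496
```

To row units: -84 mm is -0.105, -68 mm is -0.085, -0.48 rad is -0.12.

```bash
python3 steer.py '[[-0.0025, -0.015, 0, -0.02, 0], [-0.0063, -0.0375, 0, -0.045, 0], [-0.01, -0.0625, 0, -0.07, 0], [-0.0138, -0.085, 0, -0.095, 0], [-0.0163, -0.105, 0, -0.12, 0]]'
python3 steer.py '[[0.0063, -0.0188, 0, -0.025, 0], [0.0125, -0.0375, 0, -0.05, 0], [0.0175, -0.0563, 0, -0.075, 0], [0.0225, -0.075, 0, -0.1, 0], [0.0263, -0.0888, 0, -0.12, 0]]'
python3 steer.py '[[0.0075, -0.0063, 0, -0.025, 0], [0.015, -0.0125, 0, -0.05, 0], [0.0225, -0.0188, 0, -0.075, 0], [0.0288, -0.0238, 0, -0.1, 0], [0.0288, -0.0238, 0, -0.125, 0]]'
python3 steer.py '[[0, 0, 0, 0, 0], [0, 0, 0.0063, 0, 0], [0, 0, 0.0188, 0, 0], [0, 0, 0.0313, 0, 0], [0, 0, 0.0375, 0, 0]]'
python3 to.py 432.8 339 141 1.606
```

```text
t: 37.77
eef_pos: [464.1, 240.7, 209.0]
tcp_rot: [-3.141, 0.001, 0.633]
ft_force: [-0.3, -0.3, -2.6]
opening: 0.123
grip_force: 30.0
t: 38.18
eef_pos: [439.4, 310.7, 209.0]
tcp_rot: [-3.141, 0.001, 1.113]
ft_force: [0.2, 0.3, -2.6]
opening: 0.123
grip_force: 30.0
t: 38.6
eef_pos: [432.9, 339.7, 208.9]
tcp_rot: [-3.141, 0.0, 1.613]
ft_force: [-0.4, -0.3, -2.5]
opening: 0.126
grip_force: 30.0
t: 39.02
eef_pos: [432.2, 338.0, 177.5]
tcp_rot: [-3.14, 0.001, 1.606]
ft_force: [-0.8, 0.0, -3.3]
opening: 0.122
grip_force: 30.0
t 39.02 pos [432.2 338.  177.5] rot [-3.140e+00  1.000e-03  1.606e+00] F [-0.8  0.  -3.3] Mz -0.038 op 0.122 g 30.0 j [ 0.54  0.43  1.79 -0.    0.93  0.51]
[ 1.   0.7 36.5] turn -0.0
```

To row units: 36 mm is 0.045, 30 mm is 0.0375.

```bash
python3 steer.py '[[0.0013, 0, 0.0125, 0, 0], [0.0013, 0, 0.025, 0, 0], [0.0013, 0, 0.0375, 0, 0], [0.0013, 0, 0.045, 0, 0], [0.0013, 0, 0.045, 0, 0]]'
python3 steer.py '[[0, 0, 0.0025, 0, 0], [0, 0, 0.005, 0, 0], [0, 0, 0.0075, 0, 0], [0, 0, 0.0088, 0, 0], [0, 0, 0.0088, 0, 0]]'
python3 steer.py '[[0, 0, 0.005, 0, 0], [0, 0, 0.01, 0, 0], [0, 0, 0.015, 0, 0], [0, 0, 0.0213, 0, 0], [0, 0, 0.0213, 0, 0]]'
python3 to.py 432.8 339 118 1.606
```

```text
t: 39.43
eef_pos: [432.1, 339.2, 142.0]
tcp_rot: [-3.139, 0.001, 1.608]
ft_force: [-0.3, -0.6, -2.6]
opening: 0.125
grip_force: 30.0
t: 39.85
eef_pos: [432.6, 339.5, 136.6]
tcp_rot: [3.141, 0.0, 1.608]
ft_force: [0.6, 0.1, -2.5]
opening: 0.125
grip_force: 30.0
t: 40.27
eef_pos: [432.2, 339.3, 118.5]
tcp_rot: [-3.14, 0.001, 1.608]
ft_force: [0.3, 0.1, -1.7]
opening: 0.122
grip_force: 30.0
t 40.27 pos [432.2 339.3 118.5] rot [-3.140e+00  1.000e-03  1.608e+00] F [ 0.3  0.1 -1.7] Mz -0.022 op 0.122 g 30.0 j [ 0.55  0.51  1.85 -0.    0.79  0.51]
[-0.3  0.5  0.5] turn 0.002
```

The rows are not in the units I measure in: shifts go in shares of 800 mm and turns go in shares of 4 rad. I convert before sending: 0.5 mm is 0.0006.

```bash
python3 steer.py '[[0, 0, 0.0006, 0, 0], [0, 0, 0.0006, 0, 0]]'
python3 steer.py '[[0, 0, 0, 0.0225, 0], [0, 0, 0, 0.0475, 0], [0, 0, 0, 0.075, 0], [0, 0, 0, 0.1025, 0], [0, 0, 0, 0.13, 0]]'
python3 steer.py '[[0, 0, 0, 0.025, 0], [0, 0, 0, 0.0525, 0], [0, 0, 0, 0.08, 0], [0, 0, 0, 0.1075, 0], [0, 0, 0, 0.1325, 0]]'
python3 steer.py '[[0, 0, 0, 0.025, 0], [0, 0, 0, 0.0525, 0], [0, 0, 0, 0.08, 0], [0, 0, 0, 0.1075, 0], [0, 0, 0, 0.13, 0]]'
python3 steer.py '[[0, 0, 0, 0, 0], [0, 0, -0.005, 0, 0], [0, 0, -0.0125, 0, 0], [0, 0, -0.02, 0, 0], [0, 0, -0.0275, 0, 0]]'
python3 to.py
```

```text
t: 40.43
eef_pos: [432.6, 339.5, 119.0]
tcp_rot: [-3.141, 0.0, 1.608]
ft_force: [-0.1, 0.1, -0.4]
opening: 0.125
grip_force: 30.0
t: 40.85
eef_pos: [432.7, 339.6, 119.3]
tcp_rot: [3.141, -0.0, 1.082]
ft_force: [-0.8, 0.1, -1.3]
opening: 0.12
grip_force: 30.0
t: 41.27
eef_pos: [432.7, 339.6, 119.3]
tcp_rot: [3.142, -0.0, 0.552]
ft_force: [-0.3, -0.3, -1.2]
opening: 0.123
grip_force: 30.0
t: 41.68
eef_pos: [432.7, 339.6, 119.3]
tcp_rot: [-3.141, -0.0, 0.032]
ft_force: [0.1, 0.5, -0.3]
opening: 0.121
grip_force: 30.0
t: 42.1
eef_pos: [432.7, 339.6, 142.0]
tcp_rot: [-3.141, -0.0, 0.039]
ft_force: [-0.1, -0.1, -0.7]
opening: 0.127
grip_force: 30.0
t 42.1 pos [432.7 339.6 142. ] rot [-3.141 -0.     0.039] F [-0.1 -0.1 -0.7] Mz -0.008 op 0.127 g 30.0 j [ 0.55  0.47  1.82 -0.    0.84  2.08]
```

To row units: -75 mm is -0.0938, -60 mm is -0.075.

```bash
python3 steer.py '[[0, 0, -0.0188, 0, 0], [0, 0, -0.0375, 0, 0], [0, 0, -0.0563, 0, 0], [0, 0, -0.075, 0, 0], [0, 0, -0.0938, 0, 0]]'
python3 steer.py '[[0.025, 0.0188, 0, 0, 0], [0.05, 0.05, 0, 0, 0], [0.075, 0.0938, 0, 0, 0], [0.09, 0.1375, 0, 0, 0], [0.1, 0.1813, 0, 0, 0]]'
python3 steer.py '[[0, 0.0475, 0, 0, 0], [0, 0.095, 0, 0, 0], [0, 0.1425, 0, 0, 0], [0, 0.19, 0, 0, 0], [0, 0.2375, 0, 0, 0]]'
python3 steer.py '[[0, 0.0375, 0, 0.03, 0], [0, 0.075, 0, 0.06, 0], [0, 0.1125, 0, 0.09, 0], [0, 0.15, 0, 0.12, 0], [0, 0.175, 0, 0.15, 0]]'
python3 tc.py caddy; python3 to.py 480 -250 216 -1.06 416.9 -328.6 216 -1.53
```

```text
t: 42.52
eef_pos: [432.5, 339.5, 217.6]
tcp_rot: [-3.141, -0.001, 0.039]
ft_force: [0.4, 0.5, -1.6]
opening: 0.126
grip_force: 30.0
t: 42.93
eef_pos: [519.0, 196.2, 216.7]
tcp_rot: [-3.142, -0.001, 0.039]
ft_force: [0.5, 0.4, -0.9]
opening: 0.123
grip_force: 30.0
t: 43.35
eef_pos: [524.9, 6.0, 216.9]
tcp_rot: [3.141, -0.001, 0.039]
ft_force: [1.0, -0.9, -0.6]
opening: 0.121
grip_force: 30.0
t: 43.77
eef_pos: [530.4, -134.5, 216.9]
tcp_rot: [3.142, -0.001, -0.568]
ft_force: [-0.2, 0.0, -1.1]
opening: 0.125
grip_force: 30.0
top 360 [ 490.9 -324.9] [226.6  89.5] ang 1.5 rad 0.027 z [66.  69.8 73.4]
side 944 [ 490.1 -327.2] [225.4  89.6] ang 2.1 rad 0.037 z [65.8 70.9 73.6]
t 43.87 pos [ 530.5 -134.8  216.7] rot [ 3.141e+00 -1.000e-03 -5.680e-01] F [-0.7  0.1 -0.9] Mz 0.01 op 0.126 g 30.0 j [-0.37  0.38  1.75 -0.    1.01  1.77]
[ 19.4 124.3   0.7] turn 0.492
[37.7 93.5  0. ] turn 0.47
```

To row units: 124 mm is 0.155, 100 mm is 0.125, 0.49 rad is 0.1225.

```bash
python3 steer.py '[[0.005, 0.0313, 0, 0.025, 0], [0.01, 0.0625, 0, 0.05, 0], [0.015, 0.0938, 0, 0.075, 0], [0.02, 0.125, 0, 0.1, 0], [0.0238, 0.155, 0, 0.1225, 0]]'
python3 steer.py '[[0.01, 0.025, 0, 0.025, 0], [0.02, 0.05, 0, 0.05, 0], [0.03, 0.075, 0, 0.075, 0], [0.04, 0.1, 0, 0.1, 0], [0.0475, 0.1163, 0, 0.1175, 0]]'
python3 steer.py '[[0, 0, 0, 0, 0], [0, 0, 0, 0, 0]]'
python3 to.py 416.5 -328.5 108 -1.53
```

```text
t: 44.28
eef_pos: [480.1, -247.5, 216.7]
tcp_rot: [-3.141, -0.001, -1.054]
ft_force: [0.4, -0.2, -1.3]
opening: 0.127
grip_force: 30.0
t: 44.7
eef_pos: [417.7, -326.7, 216.7]
tcp_rot: [-3.141, -0.0, -1.525]
ft_force: [-0.8, 0.9, -1.2]
opening: 0.124
grip_force: 30.0
t: 44.87
eef_pos: [418.5, -326.0, 216.6]
tcp_rot: [-3.141, -0.0, -1.52]
ft_force: [0.1, 0.6, -0.8]
opening: 0.124
grip_force: 30.0
t 44.87 pos [ 418.5 -326.   216.6] rot [-3.141 -0.    -1.52 ] F [ 0.1  0.6 -0.8] Mz 0.049 op 0.124 g 30.0 j [-0.79  0.35  1.79  0.    1.    2.3 ]
[  2.4   2.2 108.6] turn 0.01
```

To row units: 108 mm is 0.135, 98 mm is 0.1225.

```bash
python3 steer.py '[[0.0025, 0.0025, 0.0313, 0, 0], [0.0025, 0.0025, 0.0625, 0, 0], [0.0025, 0.0025, 0.0938, 0, 0], [0.0025, 0.0025, 0.1225, 0, 0], [0.0025, 0.0025, 0.135, 0, 0]]'
python3 steer.py '[[0, 0, 0.01, 0, 0], [0, 0, 0.02, 0, 0], [0, 0, 0.0288, 0, 0], [0, 0, 0.035, 0, 0], [0, 0, 0.035, 0, 0]]'
python3 to.py 416.5 -328.5 80 -1.53
python3 steer.py '[[0, 0, 0, 0, 0.4], [0, 0, 0, 0, 0.4], [0, 0, 0, 0, 0.4], [0, 0, 0, 0, 0.4], [0, 0, 0, 0, 0.4]]'
python3 steer.py '[[0, 0, 0, 0, 0.4], [0, 0, -0.01, 0, 0.4], [0, 0, -0.0313, 0, 0.4], [0, 0, -0.0688, 0, 0.4], [0, 0, -0.1, 0, 0.4]]'
python3 steer.py '[[0, 0, -0.0375, 0, 0.45], [0, 0, -0.0725, 0, 0.45], [-0.0375, 0, -0.0725, 0, 0.45], [-0.0813, 0, -0.0725, 0, 0.45], [-0.125, 0, -0.0725, 0, 0.45]]'
python3 steer.py '[[-0.0375, 0, 0, 0, 0.45], [-0.075, -0.0188, 0, 0, 0.45], [-0.1125, -0.0375, 0, 0, 0.45], [-0.15, -0.0563, 0, 0, 0.45], [-0.1875, -0.075, 0, 0, 0.45]]'
python3 tc.py caddy tray; python3 to.py
python3 - <<'E'
from m import *
im,d=grab("side"); im2,_=grab("top")
cv2.imwrite("pics/f1.png",im[...,::-1]); cv2.imwrite("pics/f2.png",cv2.resize(im2[170:300,90:420],None,fx=2.4,fy=2.4)[...,::-1])
E
```

```text
t: 45.28
eef_pos: [416.6, -326.5, 105.9]
tcp_rot: [3.14, 0.002, -1.518]
ft_force: [0.2, 0.7, -1.0]
opening: 0.123
grip_force: 30.0
t: 45.7
eef_pos: [416.6, -328.2, 79.7]
tcp_rot: [3.141, 0.0, -1.522]
ft_force: [-0.2, -0.2, -0.7]
opening: 0.123
grip_force: 30.0
t 45.7 pos [ 416.6 -328.2   79.7] rot [ 3.141  0.    -1.522] F [-0.2 -0.2 -0.7] Mz -0.042 op 0.123 g 30.0 j [-0.79  0.54  1.92 -0.    0.68  2.3 ]
[ 0.3  0.1 -0.3] turn 0.008
t: 46.12
eef_pos: [416.7, -328.5, 80.5]
tcp_rot: [-3.141, -0.0, -1.522]
ft_force: [0.3, -0.1, 0.0]
opening: 0.382
grip_force: 0.0
t: 46.53
eef_pos: [416.5, -328.2, 161.8]
tcp_rot: [3.141, 0.0, -1.522]
ft_force: [0.1, 0.4, 0.2]
opening: 0.399
grip_force: 0.0
t: 46.95
eef_pos: [411.3, -227.5, 219.0]
tcp_rot: [-3.141, -0.001, -1.524]
ft_force: [0.6, -0.6, -0.1]
opening: 0.449
grip_force: 0.0
t: 47.37
eef_pos: [458.0, -90.9, 217.9]
tcp_rot: [-3.126, 0.028, -1.491]
ft_force: [0.2, -0.1, 0.5]
opening: 0.449
grip_force: 0.0
top 993 [507.5 344.2] [226.9 102.5] ang 2.0 rad 0.036 z [24.4 30.  33.7]
side 153 [505.6 337.5] [227.5  98.8] ang 3.3 rad 0.058 z [23.7 28.5 33.2]
top 554 [ 491.1 -323. ] [226.6  90. ] ang 2.4 rad 0.042 z [65.6 69.7 73.6]
side 1011 [ 489.9 -327.3] [225.1  90. ] ang 2.8 rad 0.05 z [65.8 70.7 73.5]
t 47.57 pos [457.3 -93.2 217.4] rot [-3.127  0.027 -1.497] F [-1.2 -0.9 -0.1] Mz 0.004 op 0.452 g 0.0 j [-0.36  0.26  1.93  0.04  0.95  2.68]
```

View pics/f1.png

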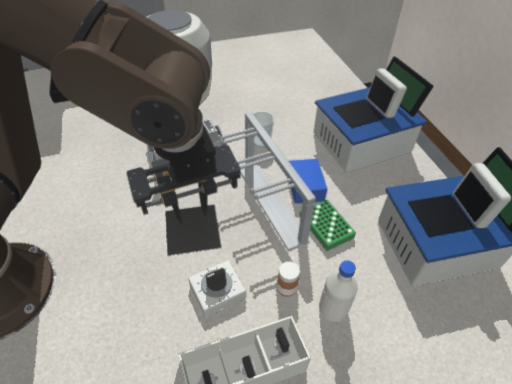

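View pics/f2.png

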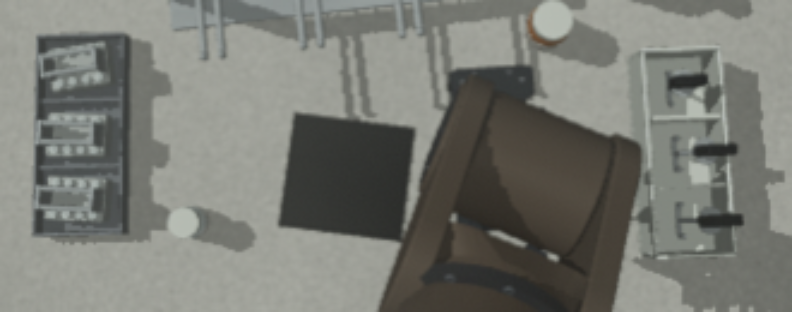

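Final views: three carriers upright in the tray (75,60/135/198 in f2), one rod per bin compartment (690,80; 715,150; 715,220), the rack empty, the dial still aligned. I'll back joint 6 off its limit and hand in.

To row units: -20 mm is -0.025, -10 mm is -0.0125, -0.3 rad is -0.075.

```bash
python3 steer.py '[[0, 0, -0.0125, -0.025, 0.45], [0, 0, -0.025, -0.05, 0.45], [0, 0, -0.025, -0.075, 0.45], [0, 0, -0.025, -0.075, 0.45]]'
python3 steer.py '[[0, 0, 0, 0, 0.45], [0, 0, 0, 0, 0.45], [0, 0, 0, 0, 0.45], [0, 0, 0, 0, 0.45]]'
python3 -c "
from cell import env, read_camera, camera_info; print(env.job_done())"
```

```text
t: 48.0
eef_pos: [457.1, -94.8, 237.5]
tcp_rot: [-3.119, 0.022, -1.195]
ft_force: [0.1, -0.9, -1.0]
opening: 0.453
grip_force: 0.0
t: 48.33
eef_pos: [457.1, -93.9, 236.8]
tcp_rot: [-3.12, 0.023, -1.199]
ft_force: [1.3, -0.3, 0.8]
opening: 0.455
grip_force: 0.0
the job is handed in; nothing more can be done
None
```

The job is handed in at about 48 s: the dial is at its zero stop, three carriers stand upright in the tray and each bin compartment holds one rod, per the last camera views; no verdict was returned.

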